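# Clear up around the dispensing printer: service mode, sort the parts, switch off

### The arm

A 6-joint arm with a two-finger parallel gripper is mounted at the origin on the work surface. World frame = base frame: x ahead of the robot, y to its left, z up, the work surface at z = 0. Lengths are in m, angles in rad, forces in N, time in s.
With the tool pointing down it reaches from about 0.3 to 0.775 m from the base axis. Payload 14.6 kg.
Tool frame: the origin (TCP) lies at the very end of the fingers, on their centre line; the grasp point (between the pads) lies 19 mm behind it; z points along the fingers, y is the direction in which the jaws open and shut (so a half turn about z gives the same grasp; the last joint's range is limited). The gripper opens to 94 mm and grips with 3 to 60 N. Pads are 16 mm wide; open, the fingers measure 119 mm over their backs; the gripper's body (75 mm by 177 mm) begins 78 mm behind the grasp point.
Start: joints at [-1.326, 0.3, 1.521, -0, 1.321, -0.067], TCP at [0.169, -0.523, 0.205] pointing down, gripper open.
Joint ranges: [-3.03, 3.03], [-0.79, 2.21], [0.23, 2.52], [-1.04, 4.18], [0, 3.07], [-2.55, 2.55]. Speed limits (rad/s): [2.22, 2.22, 2.57, 3.14, 3.14, 3.14].

### API

Orientations are given as [roll, pitch, yaw] about the fixed x, y, z axes, in that order (R = Rz(yaw) Ry(pitch) Rx(roll)).
In Python, from station import get_obs, vision, hand_in gives the robot as it stands.
- The arm moves only by the tool play_rows, never from a script. Its argument "moves" is a list of rows, each an object with "claw": the opening, from 0 (shut) to 1 (fully open); "linear": the shift along the tool's x, y, z in mm, a list of three; "turn": the turn, a rotation vector about the tool's x, y, z in rad, a list of three. In form: [{"claw": claw, "linear": [tx, ty, tz], "turn": [ax, ay, az]}, ...]. A call has 1 to 8 rows; each row is the pose to reach, as a shift and turn from the pose measured when the call began, along the tool's axes at that moment; what a row does not reach only later rows make up. A row lasts 1/8 s, in which the tool goes at most 62.5 mm and 10.7 degrees, less where a joint would pass 70% of its speed; a pose out of reach is approached as far as the arm can. A call with a gripper value outside its range is refused whole. The fingers move at their own pace and stop on an object; "force" is the grip in N (left out, the last holds). Time passes only in rows, so rows that repeat a pose let the fingers close. It gives the time, the measured TCP pose, the force and the opening at its end, in the units of the state.
- get_obs(): the state, without advancing time (a new reading comes with each control period).
- vision.camera(name): name is "side" or "top"; returns the picture (400x640x3 uint8, blue, green, red); there is no depth.
- vision.camera_info(name): a dict with "camera_matrix" (3x3 intrinsics, pixels), "k1" (the pictures are not rectified: a ray, as slopes to the right and down, at radius r is drawn at 1 + k1 r^2 times it, then the intrinsics apply), "rvec" (rotation vector, rad) and "tvec" (3), from world to camera coordinates, as OpenCV has them. Camera axes: x right, y down, z forward; pixel columns grow to the right and rows downward; lengths in m; the calibration is good to about 2 mm. A picture is of the moment at which its call begins. camera_info takes no time and is no camera call.
- hand_in(): hands the job in, once; it reports no verdict.
The state is a dict: "time_s": time; "qpos": joint angles; "joint_vel": joint speeds; "tau": joint torques, N m; "ee_pos": TCP position; "eef_rot": TCP orientation; "force": force on the tool from outside, world axes, zero at the start; "moment": the same for the moment, N m; "grip_width": finger opening in m.
Only numpy, scipy, OpenCV 4.12 (cv2) and the standard library are available. Lean on these libraries where they do the work, as an engineer would, in place of code of your own. Each camera call takes 0.05 s, during which the arm holds its last target.

### The job

First turn the printer's mode dial to the three-dot service mark and leave it there while you clear up: put every loose part, on the bench and on the printer's deck, into its own container - dispensing cartridges in the deep rectangular bin, thumb-knob clamps in the round tub, flat aluminium plates in the shallow tray. When everything is put away, turn the dial to the two-dot off mark. Do not disturb the other things on the bench.

Things in the scene. Friction and masses are not known exactly. Their poses are not given: they have to be found in the camera images.
- dial (a joint): The printer's detented mode dial, rad, growing clockwise as seen from above. It clicks into 3 positions: 0 = one-dot mark (print), 0.65 = two-dot mark (off), 1.3 = three-dot mark (service). Let go between marks, it springs to the nearest one (turning over takes about 0.1 N m; the pull of the middle mark reaches from 0.33 to 0.97). It stops 0.06 rad past the end marks. It starts at one dot or two dots.
- dial_grip (a point): Centre of the dial's black upright grip bar (46 mm long, 11 mm thick, 24 mm tall; this point is 13 mm below the bar's top and 11 mm above its round skirt, 52 mm diameter), on the vertical turning axis, 62 mm above the bench. Its x axis runs along the bar to the white-lined pointer end and turns with the dial.
- printer: Benchtop dispensing printer, fixed, 300 mm (x) x 460 mm (y). Origin: centre of its footprint on the bench. Its +y part (y from -0.05 to 0.23) is a low flat aluminium deck 40 mm above the bench, with the dial at (-0.09, 0.165); its -y part is a black hood 246 mm tall, with a gantry in front of it that reaches to y = -0.01 above the deck. The dot marks are on the deck around the dial, one, two and three black dots.
- bin: Cartridge bin: white rectangular bin, the deeper one, 130 (x) x 150 (y) x 40 mm tall outside, walls and floor 5 mm; fixed. Origin: centre of its underside.
- tub: Clamp tub: white round tub, 132 mm outer diameter at the rim (124 at the foot), 40 mm tall, wall 4 mm, floor 5 mm; fixed. Origin: centre of its underside.
- tray: Plate tray: white shallow rectangular tray, 130 (x) x 140 (y) x 18 mm tall outside, walls and floor 5 mm; fixed. Origin: centre of its underside.
- cartridge0: Capped dispensing cartridge, rigid: white round barrel 22 mm diameter with three thin grey rings, and a square black cap 26 x 26 x 7 mm on each end; 66 mm long over the caps. Lies on the flats of its caps. Origin: middle of its length, on the underside (the barrel axis is 13 mm along its z); x along the barrel. About 35 g. May be absent (None).
- cartridge1: Capped dispensing cartridge, rigid: white round barrel 22 mm diameter with three thin grey rings, and a square black cap 26 x 26 x 7 mm on each end; 66 mm long over the caps. Lies on the flats of its caps. Origin: middle of its length, on the underside (the barrel axis is 13 mm along its z); x along the barrel. About 35 g. May be absent (None).
- cartridge2: Capped dispensing cartridge, rigid: white round barrel 22 mm diameter with three thin grey rings, and a square black cap 26 x 26 x 7 mm on each end; 66 mm long over the caps. Lies on the flats of its caps. Origin: middle of its length, on the underside (the barrel axis is 13 mm along its z); x along the barrel. About 35 g. May be absent (None).
- clamp0: Work clamp: dark steel bar 64 x 16 x 12 mm with a black round thumb-knob (22 mm diameter, 16 mm tall, top 28 mm above the underside) in its middle. Origin: centre of its underside, x along the bar, z up through the knob. About 70 g. May be absent (None). Starts on the printer's deck.
- clamp1: Work clamp: dark steel bar 64 x 16 x 12 mm with a black round thumb-knob (22 mm diameter, 16 mm tall, top 28 mm above the underside) in its middle. Origin: centre of its underside, x along the bar, z up through the knob. About 70 g. May be absent (None). Starts on the bench.
- plate0: Flat aluminium test plate 60 x 40 x 8 mm with a copper-coloured patch on top. Origin: centre of its underside, x along the 60 mm side, z up. About 50 g. May be absent (None). Starts on the printer's deck.
- plate1: Flat aluminium test plate 60 x 40 x 8 mm with a copper-coloured patch on top. Origin: centre of its underside, x along the 60 mm side, z up. About 50 g. May be absent (None). Starts on the bench.
- tape: Bystander: roll of paper tape lying flat, 60 mm diameter, 18 mm tall; origin: centre of its underside. Leave alone.
- mouse: Bystander: black computer mouse 85 x 52 x 30 mm; origin: centre of its underside. Leave alone.
Mind the look-alikes: they are no part of the job. What is shaped like the plate1 but green or pink is not meant.

How it is judged:
By the outcome, as a careful person would: the job done as asked, in the order asked, and still so for the second after the job is handed in, with the robot touching nothing.
Of cartridge0, cartridge1, cartridge2, clamp0, clamp1, plate0, plate1 only 5 to 7 are there at a start; the rules pass over those that are not, and their reading is None.
At some moment in a run one of cartridge0, cartridge1, cartridge2, clamp1, plate1 may be knocked a few centimetres aside while the robot is not near it.
Once in a run the grip may slacken for a moment while it holds something.
It also fails if it takes over 210 s, if anything falls off the work surface, if the arm or the gripper's body presses on something with over 40 N, if the wrist force passes 120 N, or if a joint passes its speed limit or range.

## Working session

There is one attempt and no reset: what is moved stays moved. The work goes in short steps, Python scripts to look and compute and a tool call to move; the robot and the scene stay as the last step left them, time stands still between calls to the robot, and variables do not carry over. Pictures are saved under pics/ and viewed, and the job is handed in when it is done.

Besides the shell and the picture viewer there is one more tool, called after "Request:" by a JSON object that holds its "fn" and its "kwargs", one argument or row to a line. play_rows: Moves the arm, as the interface text tells. Its arguments: {"type":"object","properties":{"moves":{"type":"array","items":{"type":"object","properties":{"claw":{"type":"number"},"linear":{"type":"array","items":{"type":"number"}},"turn":{"type":"array","items":{"type":"number"}}}}},"force":{"type":"number"}},"required":["moves"]}

```bash
ls; mkdir -p pics; python3 - <<'E'
from station import get_obs, vision
import cv2
for n in("top","side"):
    im=vision.camera(n); cv2.imwrite(f"pics/{n}0.png",im)
    print(n,vision.camera_info(n))
print(get_obs())
E
```

```text
pics
top {'camera_matrix': array([[413.1413467 ,   0.        , 316.88756051],
       [  0.        , 413.1413467 , 195.26535516],
       [  0.        ,   0.        ,   1.        ]]), 'k1': -0.09856258477302848, 'rvec': array([ 2.14781034, -2.16954169,  0.10962585]), 'tvec': array([-0.05906347,  0.49996028,  1.0522252 ])}
side {'camera_matrix': array([[510.87461085,   0.        , 324.26775105],
       [  0.        , 510.87461085, 204.22275232],
       [  0.        ,   0.        ,   1.        ]]), 'k1': -0.016975465697102263, 'rvec': array([ 2.30087492, -0.40569548,  0.15306462]), 'tvec': array([-0.48492736,  0.12283611,  1.15249723])}
{'time_s': 0.1, 'qpos': array([-1.32559433e+00,  3.00394168e-01,  1.52149515e+00, -7.49688801e-06,
        1.32068787e+00, -6.66112440e-02]), 'joint_vel': array([-6.56950991e-05, -1.83059798e-03, -1.98077771e-03,  5.80378451e-04,
       -8.39301473e-04, -1.65967924e-03]), 'tau': array([-1.10483732e-03, -5.32649517e+01, -3.53286695e+01,  7.08448444e-02,
        2.35108612e-02, -8.09474659e-05]), 'ee_pos': array([ 0.168667  , -0.52326531,  0.20496488]), 'eef_rot': array([-3.14060982e+00, -5.82867872e-05,  3.11815073e-01]), 'force': array([-0.12118244, -0.15429284, -0.39864161]), 'moment': array([-0.00716583,  0.02043533, -0.00890644]), 'grip_width': 0.09411144770504969}
```

View pics/top0.png

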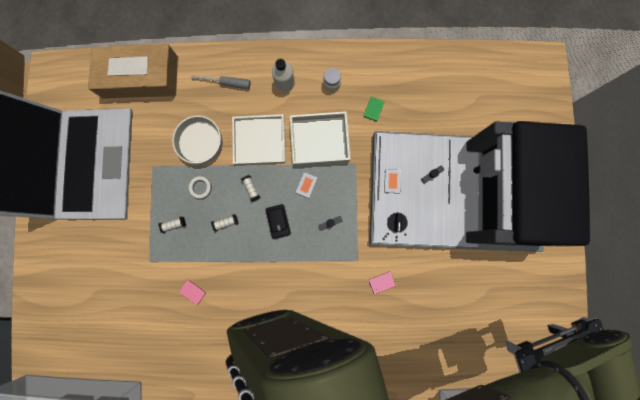

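View pics/side0.png

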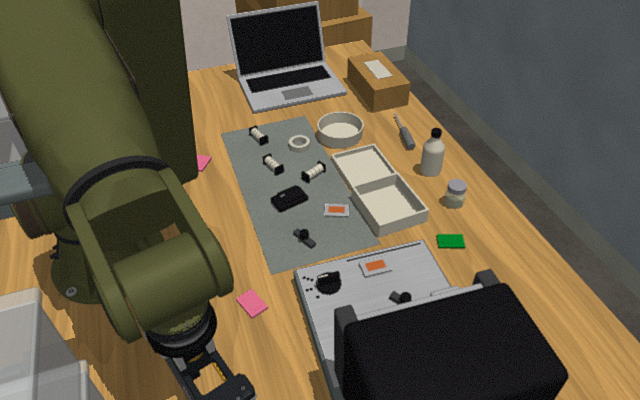

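```bash
cat > h.py <<'E'
import numpy as np, cv2
from station import get_obs, vision
from scipy.spatial.transform import Rotation as R
def cam(n):
    i=vision.camera_info(n); K=np.array(i["camera_matrix"]); return K,np.array([i["k1"],0,0,0,0.]),np.array(i["rvec"]),np.array(i["tvec"])
def w(n,uv,z):
    K,d,rv,t=cam(n); Rm=cv2.Rodrigues(rv)[0]
    p=cv2.undistortPointsIter(np.array(uv,float).reshape(-1,1,2),K,d,None,None,(3,100,1e-10)).reshape(-1,2)
    c=-Rm.T@t; out=[]
    zz=np.broadcast_to(z,len(p))
    for q,z1 in zip(p,zz):
        r=Rm.T@np.array([q[0],q[1],1]); out.append(c+r*(z1-c[2])/r[2])
    return np.array(out)
def px(n,P):
    K,d,rv,t=cam(n); return cv2.projectPoints(np.array(P,float).reshape(-1,1,3),rv,t,K,d)[0].reshape(-1,2)
def crop(im,x0,y0,x1,y1,s,name):
    c=cv2.resize(im[y0:y1,x0:x1],None,fx=s,fy=s,interpolation=cv2.INTER_CUBIC); cv2.imwrite(name,c)
E
python3 - <<'E'
from h import *
im=cv2.imread("pics/top0.png")
crop(im,145,100,365,270,3.6,"pics/t1.png")
crop(im,360,100,520,260,3.7,"pics/t2.png")
s=cv2.imread("pics/side0.png")
crop(s,220,100,440,270,3.6,"pics/s1.png")
crop(s,290,220,480,330,4,"pics/s2.png")
E
```

```text
(no output)
```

View pics/t1.png

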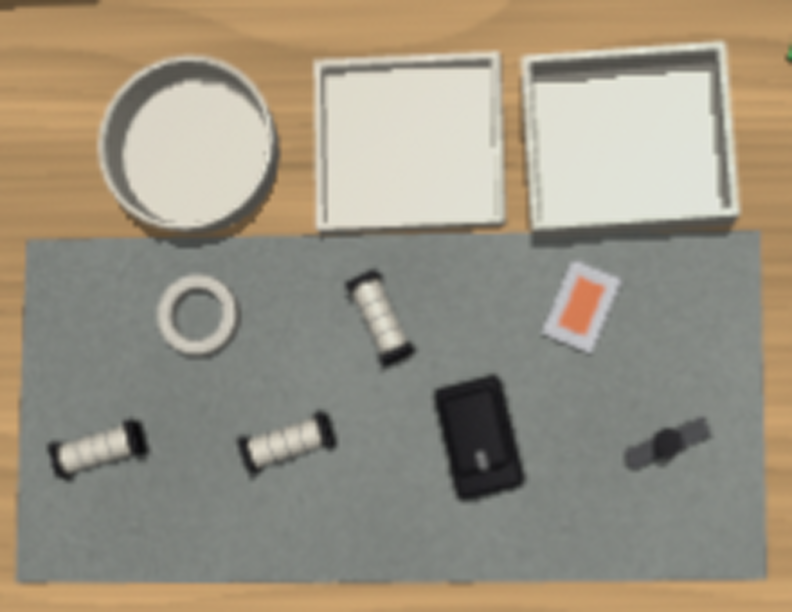

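View pics/t2.png

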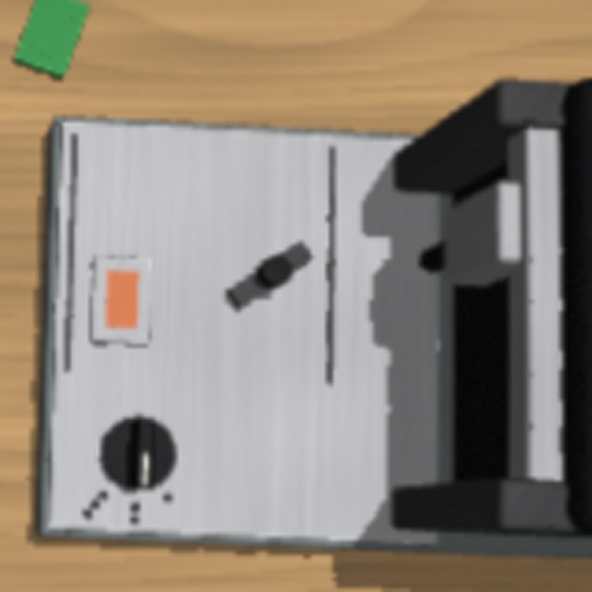

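View pics/s1.png

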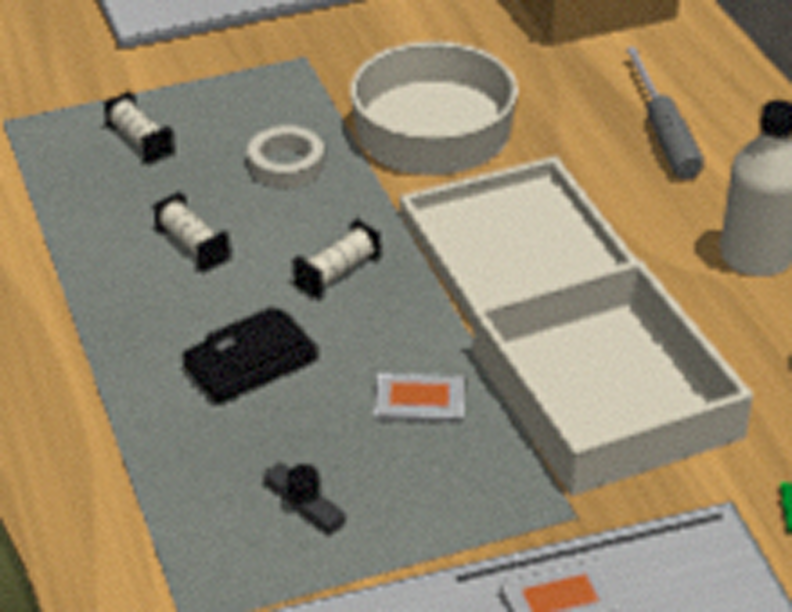

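View pics/s2.png

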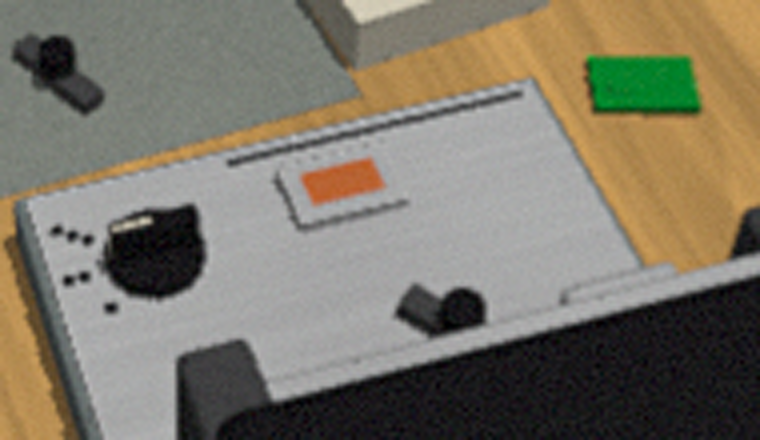

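```bash
python3 - <<'E'
from h import *
np.set_printoptions(precision=4,suppress=True)
for n in("top","side"):
    K,d,rv,t=cam(n); print(n,-cv2.Rodrigues(rv)[0].T@t)
def A(pts,z): return w("top",[(145+(u+.5)/3.6-.5,100+(v+.5)/3.6-.5) for u,v in pts],z)
def B(pts,z): return w("top",[(360+(u+.5)/3.7-.5,100+(v+.5)/3.7-.5) for u,v in pts],z)
def an(P): d=P[1]-P[0]; return np.degrees(np.arctan2(d[1],d[0])),np.linalg.norm(d)
print("tub",A([(187.5,143.5)],.04))
for nm,pts,z in(("tray",[(316,60),(500,53),(504,224),(317,230)],.018),("bin",[(522,58),(724,43),(738,214),(532,229)],.04)):
    P=A(pts,z);print(nm,P.mean(0),P[:,:2].tolist(),an(P[[1,0]]),an(P[[2,3]]),an(P[[3,0]]))
for nm,pts in(("ca",[(61,460),(137,440)]),("cb",[(248,455),(325,431)]),("cc",[(364,281),(397,355)])):
    P=A(pts,.02);print(nm,P.mean(0),an(P))
P=A([(636,459),(701,430)],.012);print("clamp1",P.mean(0),an(P),A([(667,444)],.028))
P=A([(578,262),(620,278),(590,353),(543,335)],.008);print("plate1",P.mean(0),an(P[[3,0]]),an(P[[2,1]]),an(P[[0,1]]))
P=B([(57,118),(412,135),(40,535)],.04);print("deck",P,an(P[[1,0]]),an(P[[2,0]]))
P=B([(96,258),(151,258),(148,346),(92,343)],.048);print("plate0",P.mean(0),an(P[[3,0]]),an(P[[2,1]]),an(P[[0,1]]))
P=B([(233,300),(306,250)],.052);print("clamp0",P.mean(0),an(P),B([(275,270)],.068))
print("dial skirt",B([(138,453)],.051)); P=B([(139,420),(145,488)],.075);print("bar",P.mean(0),an(P))
E
```

```text
top [ 0.3785 -0.0749  1.1008]
side [ 0.2175 -0.874   0.876 ]
tub [[0.6507 0.2541 0.04  ]]
tray [0.6552 0.0926 0.018 ] [[0.7193113057982645, 0.16404325432844552], [0.7221799919792887, 0.024389358439518824], [0.5910184877991504, 0.02118283708294874], [0.5884213662102991, 0.16079637353206067]] (np.float64(91.17676988556217), np.float64(0.1396833561930711)) (np.float64(91.06570572658106), np.float64(0.13963769047207414)) (np.float64(1.4209986090820859), np.float64(0.1309302047666893))
bin [ 0.6517 -0.0721  0.04  ] [[0.7111144815444999, 0.006105561181161498], [0.7206641801922249, -0.14294467251638518], [0.5921040495048582, -0.15062944775999287], [0.5827535587459189, -0.0011190396249759343]] (np.float64(93.66594911003104), np.float64(0.1493558465864515)) (np.float64(93.57865920981891), np.float64(0.14980251606075362)) (np.float64(3.221407717424112), np.float64(0.12856407491407268))
ca [0.4258 0.3213 0.02  ] (np.float64(-75.84223205462708), np.float64(0.059178528522875085))
cb [0.4301 0.1808 0.02  ] (np.float64(-73.1979152188923), np.float64(0.05936944761967664))
cc [0.5216 0.1122 0.02  ] (
[... 436 characters left out ...]
654 -0.2192  0.04  ]
 [ 0.6518 -0.4754  0.04  ]
 [ 0.3707 -0.1998  0.04  ]] (np.float64(86.95490631749036), np.float64(0.2566433901710817)) (np.float64(-3.754709580788206), np.float64(0.29543023217900194))
plate0 [ 0.5319 -0.2597  0.048 ] (np.float64(-4.3365151758505665), np.float64(0.05996100596734498)) (np.float64(-3.8516937863960847), np.float64(0.06208837124528982)) (np.float64(-90.5198622859282), np.float64(0.03864441176645028))
clamp0 [ 0.5488 -0.3635  0.052 ] (np.float64(-56.71545582251749), np.float64(0.0636012368398785)) [[ 0.5496 -0.363   0.068 ]]
dial skirt [[ 0.4259 -0.2673  0.051 ]]
bar [ 0.4242 -0.2656  0.075 ] (np.float64(-176.57595395569916), np.float64(0.045793800159878245))
```

```bash
cat >> h.py <<'E'
def box(x,y,z,yaw,lx,ly,lz):
    c=np.array([[sx*lx/2,sy*ly/2,zz] for zz in(0,lz) for sx,sy in((-1,-1),(1,-1),(1,1),(-1,1))])
    q=R.from_euler('z',yaw,degrees=True).apply(c)+[x,y,z]; return q
def draw(im,n,q,s,x0,y0,col=(0,255,0)):
    p=((px(n,q)-[x0,y0]+.5)*s-.5)
    p=np.round(p*16).astype(int)
    for a in(0,4): cv2.polylines(im,[p[a:a+4].reshape(-1,1,2)],True,col,1,cv2.LINE_AA,4)
    for i in range(4): cv2.line(im,tuple(p[i].tolist()),tuple(p[i+4].tolist()),col,1,cv2.LINE_AA,4)
    
def overlay(im,n,objs,x0,y0,x1,y1,s,name):
    c=cv2.resize(im[y0:y1,x0:x1],None,fx=s,fy=s,interpolation=cv2.INTER_CUBIC)
    for o in objs: draw(c,n,box(*o),s,x0,y0)
    cv2.imwrite(name,c)
def cart(x,y,yaw,z=0): 
    d=np.array([np.cos(np.radians(yaw)),np.sin(np.radians(yaw))])*.0295
    return [(x+d[0],y+d[1],z,yaw,.007,.026,.026),(x-d[0],y-d[1],z,yaw,.007,.026,.026)]
def clamp(x,y,yaw,z=0): return [(x,y,z,yaw,.064,.016,.012),(x,y,z+.012,yaw,.022,.022,.016)]
def plate(x,y,yaw,z=0): return [(x,y,z,yaw,.06,.04,.008)]
E
cat > o.py <<'E'
from h import *
O=cart(.4258,.3213,-75.8)+cart(.430,.1808,-73.2)+cart(.5216,.1122,24.3)+clamp(.427,-.098,-66.6)+plate(.5298,-.0365,-23)+plate(.532,-.2597,-4,.04)+clamp(.549,-.363,-56.7,.04)
O+=[(.6552,.0926,0,1.2,.13,.14,.018),(.6517,-.0721,0,3.4,.13,.15,.04),(.6507,.2541,0,0,.132,.132,.04)]
O+=[(.424,-.267,.051,176.6+0,.046,.011,.024)]
O+=[(.502,-.4398,.0,-3.4,.3,.46,.04)]
E
python3 - <<'E'
from o import *
t=cv2.imread("pics/top0.png");s=cv2.imread("pics/side0.png")
overlay(t,"top",O,145,100,365,270,3.6,"pics/ot1.png")
overlay(t,"top",O,360,100,520,260,3.7,"pics/ot2.png")
overlay(s,"side",O,220,100,440,270,3.6,"pics/os1.png")
overlay(s,"side",O,290,220,480,330,4,"pics/os2.png")
E
```

```text
(no output)
```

View pics/ot1.png

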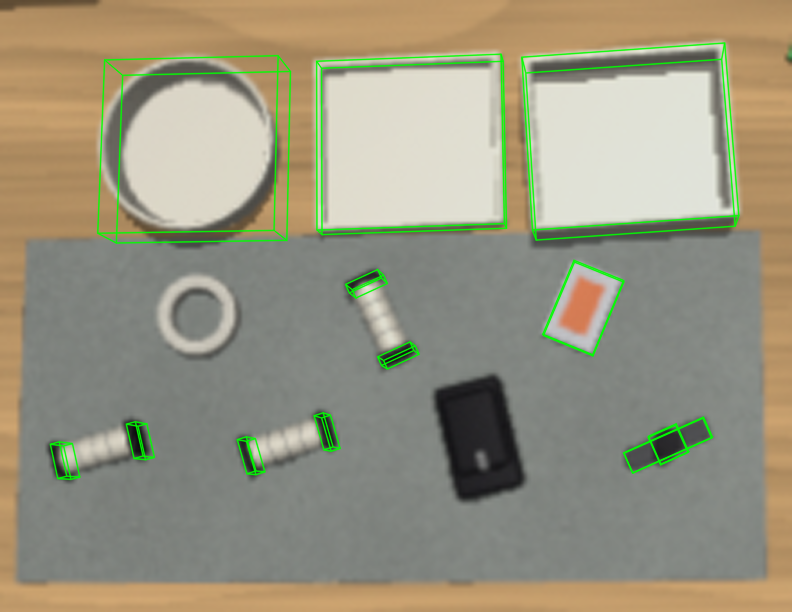

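View pics/ot2.png

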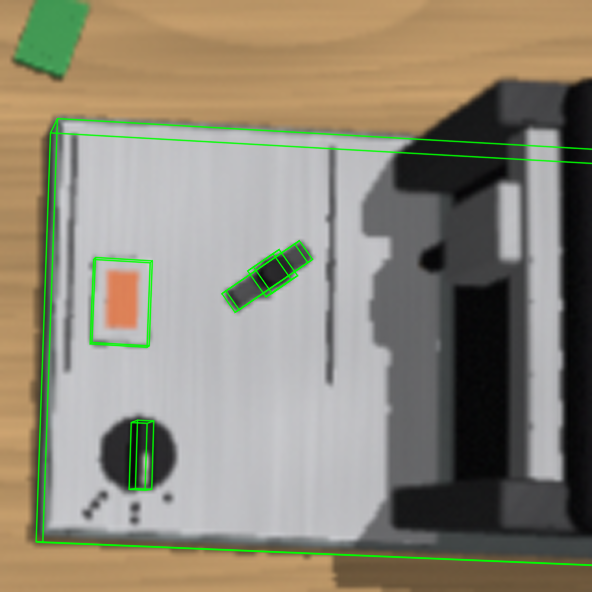

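View pics/os1.png

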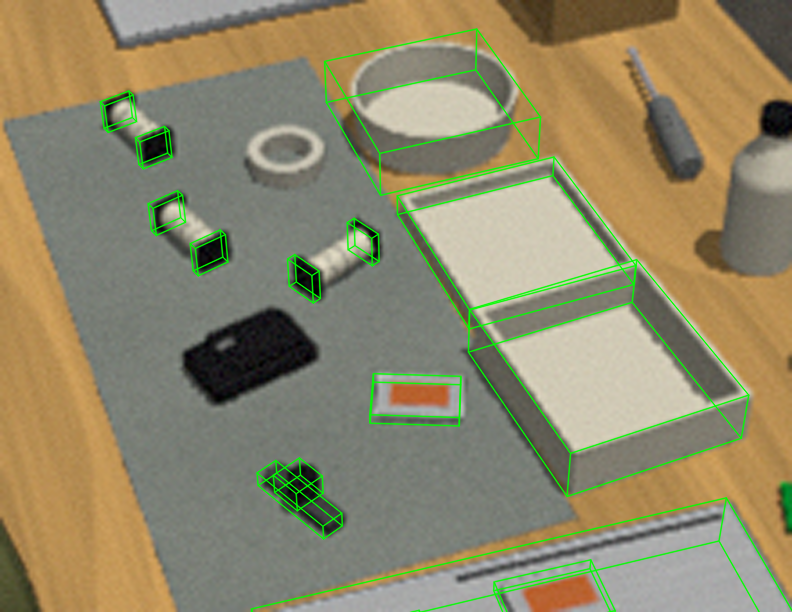

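View pics/os2.png

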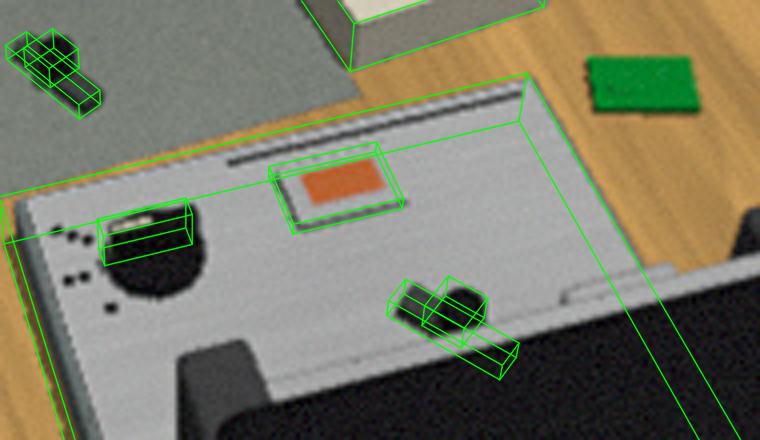

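```bash
cat > g.py <<'E'
import sys
from h import *
np.set_printoptions(precision=4,suppress=True)
# usage: g.py x y z yawdeg [x y z yaw ...]
o=get_obs(); p=o["ee_pos"]; r=R.from_euler('xyz',o["eef_rot"])
a=list(map(float,sys.argv[1:]))
print("t",o["time_s"],"p",p,"rpy",o["eef_rot"],"F",o["force"],"w",o["grip_width"])
for i in range(0,len(a),4):
    x,y,z,yw=a[i:i+4]
    best=None
    for k in(-360,-180,0,180,360):
        q1=np.arctan2(y,x); q6=q1+np.pi/2-np.radians(yw+k)
        if best is None or abs(q6)<abs(best[1]): best=(yw+k,q6)
    yw,q6=best
    t=R.from_euler('xyz',[np.pi,0,np.radians(yw)])
    L=r.inv().apply(np.array([x,y,z])-p)*1000; T=(r.inv()*t).as_rotvec()
    print(f"yaw {yw:.1f} q6 {q6:.2f}  linear {np.round(L,1).tolist()} turn {np.round(T,3).tolist()}")
E
python3 g.py .4245 -.267 .11 -3.4 .4245 -.267 .055 -3.4
```

```text
t 0.1 p [ 0.1687 -0.5233  0.205 ] rpy [-3.1406 -0.0001  0.3118] F [-0.1212 -0.1543 -0.3986] w 0.09411144770504969
yaw -3.4 q6 1.07  linear [322.1, -165.3, 95.1] turn [-0.001, 0.0, 0.371]
yaw -3.4 q6 1.07  linear [322.1, -165.3, 150.1] turn [-0.001, 0.0, 0.371]
```

Look-alikes: for plate1, the bench plate with the orange patch at top-view pixel (306,185) is the one I want. The pink blocks at (192,292) and (382,283) and the green one at (374,109) are decoys. plate0 is at (393,181) on the deck. The cartridges are at (172,225), (224,223) and (251,188), and the clamps at (330,223) and (432,174). The crops confirm the orange patch. The deeper bin is the right-hand container at (320,138) and the tray is at (258,139). The dial starts at two dots.

Request:
{"fn": "play_rows", "kwargs": {
  "moves": [
    {"claw":0.6,"linear":[322,-165,40],"turn":[0,0,0.371]},
    {"claw":0.6,"linear":[322,-165,40],"turn":[0,0,0.371]},
    {"claw":0.6,"linear":[322,-165,40],"turn":[0,0,0.371]},
    {"claw":0.6,"linear":[322,-165,40],"turn":[0,0,0.371]},
    {"claw":0.6,"linear":[322,-165,40],"turn":[0,0,0.371]},
    {"claw":0.6,"linear":[322,-165,95],"turn":[0,0,0.371]},
    {"claw":0.6,"linear":[322,-165,95],"turn":[0,0,0.371]},
    {"claw":0.6,"linear":[322,-165,95],"turn":[0,0,0.371]}
  ],
  "force": 30
}}

```text
time_s: 1.1
ee_pos: [0.4243, -0.2671, 0.1096]
eef_rot: [-3.14, 0.002, -0.058]
force: [-0.3, -0.4, 0.3]
grip_width: 0.0562
```

```bash
python3 g.py .4245 -.267 .055 -3.4; python3 - <<'E'
from o import *
t=vision.camera("top");s=vision.camera("side"); cv2.imwrite("pics/top1.png",t);cv2.imwrite("pics/side1.png",s)
print(px("top",[get_obs()["ee_pos"]]),px("side",[get_obs()["ee_pos"]]))
crop(t,340,100,500,260,3.7,"pics/t3.png");crop(s,250,180,450,330,4,"pics/s3.png")
E
```

```text
t 1.1 p [ 0.4243 -0.2671  0.1096] rpy [-3.1396  0.0021 -0.0581] F [-0.26   -0.4477  0.2683] w 0.05619472095137
yaw -3.4 q6 1.07  linear [0.3, -0.0, 54.6] turn [-0.002, 0.002, 0.001]
[[402.03375183 221.56648644]] [[325.88444832 262.50840536]]
```

View pics/t3.png

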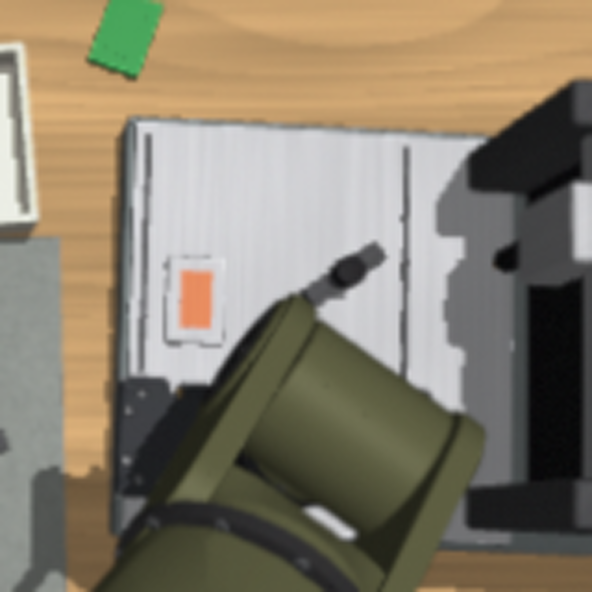

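View pics/s3.png

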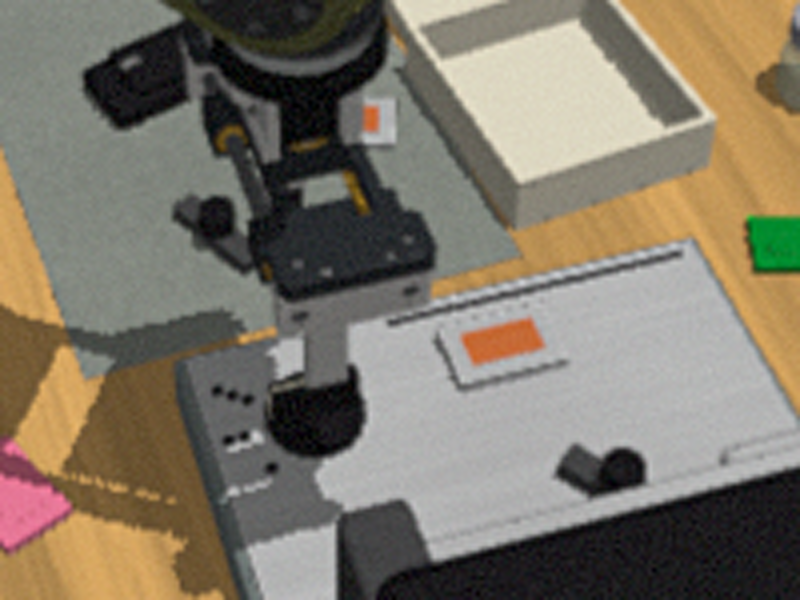

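```bash
python3 - <<'E'
from o import *
for dy in(-.028,-.0405): 
  for dx in(-.008,.008): print((px("side",[[.4243+dx,-.2671+dy,.1096]])-[250,180]+.5)*4)
E
```

```text
[[308.65718001 379.01110404]]
[[340.18080353 369.83441576]]
[[317.64462434 398.60828395]]
[[349.41167405 389.27501608]]
```

Request:
{"fn": "play_rows", "kwargs": {
  "moves": [
    {"claw":0.6,"linear":[2,1,54],"turn":[0,0,0]},
    {"claw":0.6,"linear":[2,1,54],"turn":[0,0,0]},
    {"claw":0.0,"linear":[2,1,54],"turn":[0,0,0]},
    {"claw":0.0,"linear":[2,1,54],"turn":[0,0,0]},
    {"claw":0.0,"linear":[2,1,54],"turn":[0,0,0]},
    {"claw":0.0,"linear":[2,1,54],"turn":[0,0,0]}
  ],
  "force": 8
}}

```text
time_s: 1.95
ee_pos: [0.4264, -0.2698, 0.0577]
eef_rot: [3.141, -0.001, -0.06]
force: [-0.8, 0.2, 0.5]
grip_width: 0.0198
```

```bash
python3 g.py; python3 -c "
from station import *
o=get_obs();print(o['moment'],o['force'])"
```

```text
t 1.95 p [ 0.4264 -0.2698  0.0577] rpy [ 3.1414 -0.0012 -0.06  ] F [-0.794   0.1571  0.4883] w 0.019770205389772356
[-0.00446134 -0.02374742 -0.02080916] [-0.79395084  0.15706462  0.48834137]
```

Request:
{"fn": "play_rows", "kwargs": {
  "moves": [
    {"claw":0.0,"linear":[0,0,1],"turn":[0,0,0]},
    {"claw":0.0,"linear":[0,0,1],"turn":[0,0,0]},
    {"claw":0.0,"linear":[0,0,1],"turn":[0,0,0]}
  ],
  "force": 8
}}

```text
time_s: 2.33
ee_pos: [0.4265, -0.2684, 0.057]
eef_rot: [-3.139, -0.001, -0.06]
force: [0.1, 12.1, 9.1]
grip_width: 0.0108
```

```bash
python3 g.py; python3 -c "
from station import *
o=get_obs();print(o['moment'],o['force'])"
```

```text
t 2.325 p [ 0.4265 -0.2684  0.057 ] rpy [-3.1393 -0.0008 -0.0598] F [ 0.1086 12.1455  9.1357] w 0.010751729602538826
[2.45132682 0.05845513 0.01825387] [ 0.10860743 12.14545867  9.1356905 ]
```

Request:
{"fn": "play_rows", "kwargs": {
  "moves": [
    {"claw":0.0,"linear":[0,-1.5,-0.5],"turn":[0,0,0]},
    {"claw":0.0,"linear":[0,-1.5,-0.5],"turn":[0,0,0]}
  ],
  "force": 20
}}

```text
time_s: 2.58
ee_pos: [0.4265, -0.2679, 0.0572]
eef_rot: [-3.141, -0.001, -0.06]
force: [0.4, -11.1, -8.0]
grip_width: 0.0109
```

```bash
python3 g.py; python3 -c "
from station import *
o=get_obs();print(o['moment'],o['force'])"
```

```text
t 2.575 p [ 0.4265 -0.2679  0.0572] rpy [-3.1415 -0.001  -0.0595] F [  0.4082 -11.1168  -8.04  ] w 0.010862722661646724
[-1.93410456 -0.09147587  0.03609301] [  0.40823929 -11.11675669  -8.03997744]
```

Request:
{"fn": "play_rows", "kwargs": {
  "moves": [
    {"claw":0.0,"linear":[0,0.5,0],"turn":[0,0,0.0]},
    {"claw":0.0,"linear":[0,0.5,0],"turn":[0,0,0.15]},
    {"claw":0.0,"linear":[0,0.5,0],"turn":[0,0,0.3]},
    {"claw":0.0,"linear":[0,0.5,0],"turn":[0,0,0.45]},
    {"claw":0.0,"linear":[0,0.5,0],"turn":[0,0,0.6]},
    {"claw":0.0,"linear":[0,0.5,0],"turn":[0,0,0.67]},
    {"claw":0.0,"linear":[0,0.5,0],"turn":[0,0,0.67]}
  ],
  "force": 40
}}

```text
time_s: 3.45
ee_pos: [0.427, -0.2672, 0.0571]
eef_rot: [-3.139, 0.0, -0.73]
force: [5.2, 9.2, 0.7]
grip_width: 0.0107
```

```bash
python3 g.py; python3 -c "
from station import *
o=get_obs();print(o['moment'],o['force'])"
```

```text
t 3.45 p [ 0.427  -0.2672  0.0571] rpy [-3.1391  0.0004 -0.7302] F [5.2057 9.1928 0.7336] w 0.010668458197053652
[ 2.09046017 -0.97173521  0.22917697] [5.20565178 9.19277641 0.73363758]
```

Turned. I'll release, rise, and head toward plate0, which is right beside it.

Request:
{"fn": "play_rows", "kwargs": {
  "moves": [
    {"claw":0.5,"linear":[0,0,0],"turn":[0,0,0]},
    {"claw":0.5,"linear":[0,0,0],"turn":[0,0,0]},
    {"claw":0.5,"linear":[0,0,-60],"turn":[0,0,0]},
    {"claw":0.6,"linear":[0,0,-110],"turn":[0,0,0]},
    {"claw":0.7,"linear":[-10,-160,-150],"turn":[0,0,-0.3]},
    {"claw":0.7,"linear":[-10,-160,-150],"turn":[0,0,-0.6]},
    {"claw":0.7,"linear":[-10,-160,-150],"turn":[0,0,-0.66]}
  ],
  "force": 30
}}

```text
time_s: 4.32
ee_pos: [0.5272, -0.1398, 0.2085]
eef_rot: [-3.14, -0.002, -0.161]
force: [-0.1, -0.2, -0.4]
grip_width: 0.0655
```

```bash
cat > snap.py <<'E'
import sys
from o import *
k=sys.argv[1]
t=vision.camera("top");s=vision.camera("side"); cv2.imwrite(f"pics/T{k}.png",t);cv2.imwrite(f"pics/S{k}.png",s)
a=np.vstack([t,s]) ; 
crop(t,145,80,505,270,2.2,f"pics/Tc{k}.png");crop(s,220,100,480,330,2.5,f"pics/Sc{k}.png")
E
python3 g.py;python3 snap.py 2
```

```text
t 4.325 p [ 0.5272 -0.1398  0.2085] rpy [-3.1395 -0.0021 -0.1605] F [-0.0798 -0.2486 -0.397 ] w 0.06546079756169473
```

View pics/Tc2.png

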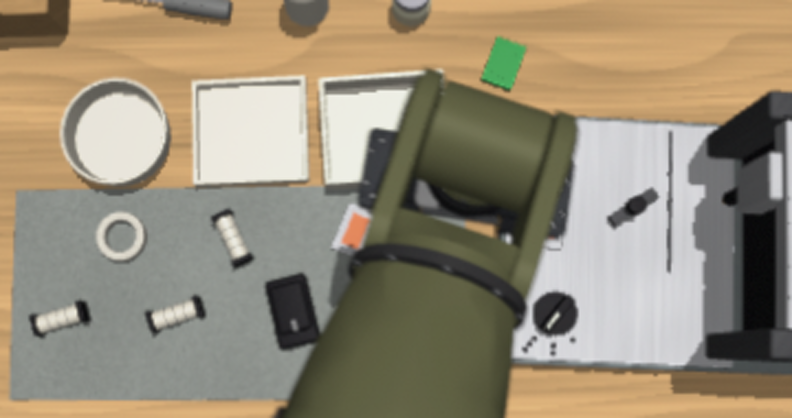

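View pics/Sc2.png

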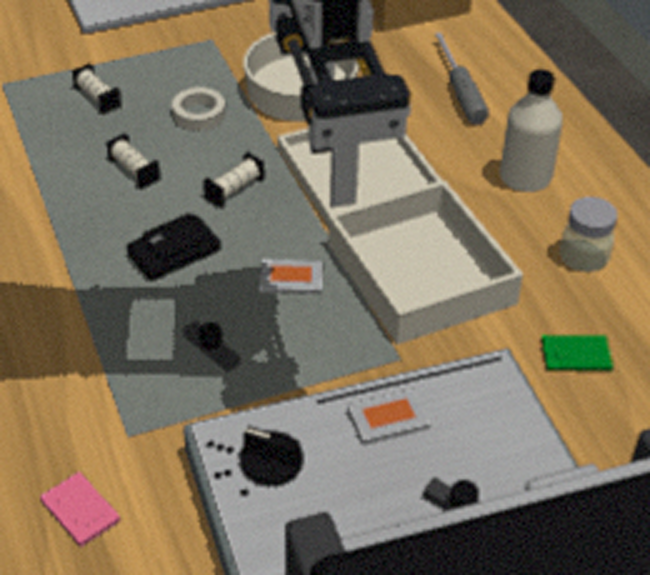

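```bash
python3 g.py .533 -.26 .12 -4 .533 -.26 .0425 -4
```

```text
t 4.425 p [ 0.5278 -0.1392  0.2085] rpy [-3.1393 -0.0028 -0.1595] F [ 0.3044 -0.2258 -0.0647] w 0.06583968026777692
yaw -4.0 q6 1.19  linear [24.1, 118.7, 88.3] turn [-0.002, -0.003, -0.09]
yaw -4.0 q6 1.19  linear [23.8, 118.8, 165.8] turn [-0.002, -0.003, -0.09]
```

Request:
{"fn": "play_rows", "kwargs": {
  "moves": [
    {"claw":0.7,"linear":[24,119,60],"turn":[0,0,-0.09]},
    {"claw":0.7,"linear":[24,119,88],"turn":[0,0,-0.09]},
    {"claw":0.7,"linear":[24,119,130],"turn":[0,0,-0.09]},
    {"claw":0.7,"linear":[24,119,165.5],"turn":[-0.002,-0.003,-0.09]},
    {"claw":0.7,"linear":[24,119,165.5],"turn":[-0.002,-0.003,-0.09]},
    {"claw":0.3,"linear":[24,119,165.5],"turn":[-0.002,-0.003,-0.09]},
    {"claw":0.3,"linear":[24,119,165.5],"turn":[-0.002,-0.003,-0.09]},
    {"claw":0.3,"linear":[24,119,165.5],"turn":[-0.002,-0.003,-0.09]}
  ],
  "force": 30
}}

```text
time_s: 5.42
ee_pos: [0.533, -0.2603, 0.0428]
eef_rot: [-3.141, 0.0, -0.07]
force: [0.3, -0.1, -0.2]
grip_width: 0.0398
```

```bash
python3 g.py .533 -.26 .2 -4 .655 .124 .12 91.2
```

```text
t 5.425 p [ 0.533  -0.2603  0.0428] rpy [-3.1415  0.     -0.0699] F [ 0.289  -0.1266 -0.2082] w 0.03977510597985106
yaw -4.0 q6 1.19  linear [-0.0, -0.3, -157.2] turn [-0.0, 0.0, -0.0]
yaw 91.2 q6 0.17  linear [94.8, -391.9, -77.1] turn [-0.0, -0.0, -1.662]
```

Request:
{"fn": "play_rows", "kwargs": {
  "moves": [
    {"claw":0.2,"linear":[0,0,0],"turn":[0,0,0]},
    {"claw":0.2,"linear":[0,0,-60],"turn":[0,0,0]},
    {"claw":0.2,"linear":[0,0,-90],"turn":[0,0,-0.18]},
    {"claw":0.2,"linear":[25,-70,-100],"turn":[0,0,-0.36]},
    {"claw":0.2,"linear":[40,-130,-100],"turn":[0,0,-0.54]},
    {"claw":0.2,"linear":[55,-190,-100],"turn":[0,0,-0.72]},
    {"claw":0.2,"linear":[70,-250,-100],"turn":[0,0,-0.9]},
    {"claw":0.2,"linear":[80,-310,-100],"turn":[0,0,-1.08]}
  ]
}}

```text
time_s: 6.42
ee_pos: [0.6327, 0.037, 0.1429]
eef_rot: [3.142, -0.0, 1.016]
force: [0.4, -0.5, -0.1]
grip_width: 0.0393
```

```bash
python3 g.py  .655 .124 .05 91.2  .655 .124 .013 91.2
```

```text
t 6.425 p [0.6327 0.037  0.1429] rpy [ 3.1416 -0.0001  1.0158] F [ 0.4418 -0.5265 -0.0837] w 0.0392532521742486
yaw 91.2 q6 0.17  linear [85.7, -26.9, 92.9] turn [0.0, -0.0, -0.576]
yaw 91.2 q6 0.17  linear [85.7, -26.9, 129.9] turn [0.0, -0.0, -0.576]
```

Request:
{"fn": "play_rows", "kwargs": {
  "moves": [
    {"claw":0.2,"linear":[60,-20,50],"turn":[0,0,-0.18]},
    {"claw":0.2,"linear":[86,-27,80],"turn":[0,0,-0.36]},
    {"claw":0.2,"linear":[86,-27,80],"turn":[0,0,-0.576]},
    {"claw":0.2,"linear":[86,-27,80],"turn":[0,0,-0.576]},
    {"claw":0.2,"linear":[86,-27,110],"turn":[0,0,-0.576]},
    {"claw":0.2,"linear":[86,-27,133],"turn":[0,0,-0.576]},
    {"claw":0.2,"linear":[86,-27,133],"turn":[0,0,-0.576]}
  ]
}}

```text
time_s: 7.3
ee_pos: [0.6546, 0.1236, 0.0092]
eef_rot: [-3.14, 0.0, 1.588]
force: [-0.1, 0.3, 0.6]
grip_width: 0.0395
```

Request:
{"fn": "play_rows", "kwargs": {
  "moves": [
    {"claw":0.55,"linear":[0,0,0],"turn":[0,0,0]},
    {"claw":0.55,"linear":[0,0,0],"turn":[0,0,0]},
    {"claw":0.55,"linear":[0,0,-60],"turn":[0,0,0]},
    {"claw":0.55,"linear":[0,0,-110],"turn":[0,0,0]}
  ]
}}

```text
time_s: 7.8
ee_pos: [0.655, 0.1236, 0.122]
eef_rot: [-3.141, -0.0, 1.587]
force: [0.2, -0.1, 0.2]
grip_width: 0.0515
```

```bash
python3 g.py  .549 -.363 .20 -72 .549 -.363 .0535 -72; python3 snap.py 3
```

```text
t 7.8 p [0.655  0.1236 0.122 ] rpy [-3.1415 -0.      1.5875] F [ 0.1518 -0.1417  0.194 ] w 0.05151967271079183
yaw 108.0 q6 -0.90  linear [-484.8, -114.1, -78.0] turn [-0.0, -0.0, -0.297]
yaw 108.0 q6 -0.90  linear [-484.8, -114.1, 68.5] turn [-0.0, -0.0, -0.297]
```

View pics/Sc3.png

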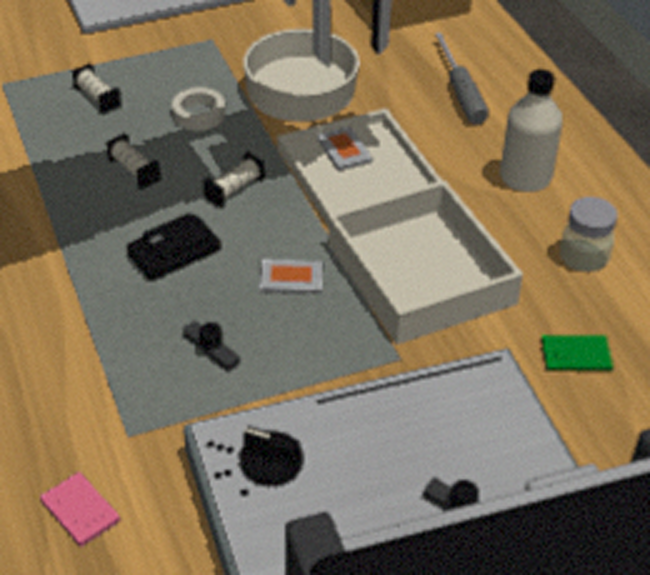

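Request:
{"fn": "play_rows", "kwargs": {
  "moves": [
    {"claw":0.55,"linear":[-60,-20,-70],"turn":[0,0,-0.15]},
    {"claw":0.55,"linear":[-485,-114,-80],"turn":[0,0,-0.297]},
    {"claw":0.55,"linear":[-485,-114,-80],"turn":[0,0,-0.297]},
    {"claw":0.55,"linear":[-485,-114,-80],"turn":[0,0,-0.297]},
    {"claw":0.55,"linear":[-485,-114,-80],"turn":[0,0,-0.297]},
    {"claw":0.55,"linear":[-485,-114,-80],"turn":[0,0,-0.297]},
    {"claw":0.55,"linear":[-485,-114,-80],"turn":[0,0,-0.297]},
    {"claw":0.55,"linear":[-485,-114,-80],"turn":[0,0,-0.297]}
  ]
}}

```text
time_s: 8.9
ee_pos: [0.5546, -0.343, 0.2038]
eef_rot: [3.132, 0.002, 1.884]
force: [-0.1, -0.1, -0.1]
grip_width: 0.0517
```

```bash
python3 g.py  .549 -.363 .10 -72 .549 -.363 .0535 -72; python3 snap.py 4
```

```text
t 8.9 p [ 0.5546 -0.343   0.2038] rpy [3.1321 0.0021 1.8842] F [-0.0771 -0.1383 -0.1189] w 0.05174930938472582
yaw 108.0 q6 -0.90  linear [-17.0, -12.5, 103.8] turn [0.01, 0.002, -0.001]
yaw 108.0 q6 -0.90  linear [-16.9, -12.9, 150.3] turn [0.01, 0.002, -0.001]
```

View pics/Sc4.png

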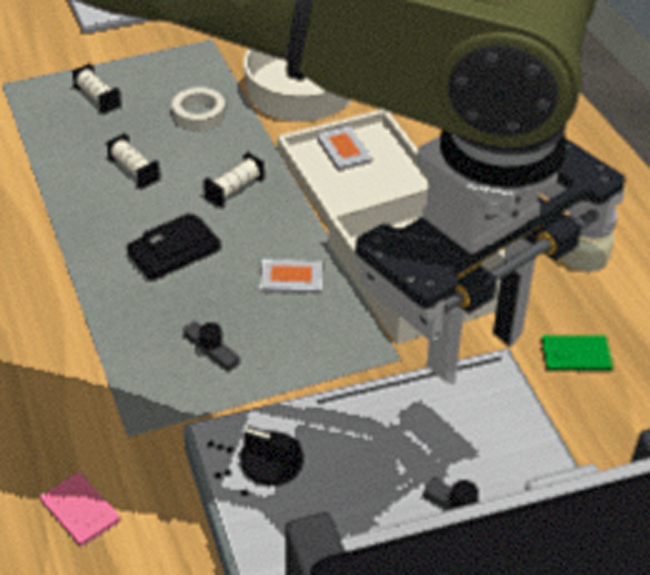

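Request:
{"fn": "play_rows", "kwargs": {
  "moves": [
    {"claw":0.55,"linear":[-16.5,-12,40],"turn":[0.01,0.002,0]},
    {"claw":0.55,"linear":[-16.5,-12,80],"turn":[0.01,0.002,0]},
    {"claw":0.55,"linear":[-16.5,-12,110],"turn":[0.01,0.002,0]},
    {"claw":0.55,"linear":[-16.5,-12.5,150],"turn":[0.01,0.002,0]},
    {"claw":0.55,"linear":[-16.5,-12.5,150],"turn":[0.01,0.002,0]}
  ]
}}

```text
time_s: 9.62
ee_pos: [0.5467, -0.3647, 0.0509]
eef_rot: [-3.138, -0.003, 1.879]
force: [-0.6, 0.3, 0.5]
grip_width: 0.0517
```

Request:
{"fn": "play_rows", "kwargs": {
  "moves": [
    {"claw":0.1,"linear":[0,0,0],"turn":[0,0,0]},
    {"claw":0.1,"linear":[0,0,0],"turn":[0,0,0]},
    {"claw":0.1,"linear":[0,0,0],"turn":[0,0,0]},
    {"claw":0.1,"linear":[0,0,0],"turn":[0,0,0]},
    {"claw":0.1,"linear":[0,0,0],"turn":[0,0,0]}
  ]
}}

```text
time_s: 10.25
ee_pos: [0.5471, -0.3649, 0.052]
eef_rot: [-3.139, -0.002, 1.879]
force: [-0.9, 1.3, 5.7]
grip_width: 0.0213
```

```bash
python3 g.py  .549 -.363 .20 -72 .65 .231 .20 -164
```

```text
t 10.25 p [ 0.5471 -0.3649  0.052 ] rpy [-3.1388 -0.002   1.8786] F [-0.911   1.2582  5.7346] w 0.021292850383059104
yaw 108.0 q6 -0.90  linear [1.5, 1.9, -148.0] turn [-0.003, -0.002, -0.006]
yaw 196.0 q6 -1.51  linear [537.0, 278.2, -147.7] turn [-0.001, -0.004, -1.542]
```

Request:
{"fn": "play_rows", "kwargs": {
  "moves": [
    {"claw":0.1,"linear":[0,0,-30],"turn":[0,0,0]},
    {"claw":0.1,"linear":[0,0,-90],"turn":[0,0,0]},
    {"claw":0.1,"linear":[0,0,-140],"turn":[0,0,0]},
    {"claw":0.1,"linear":[50,30,-150],"turn":[0,0,0]},
    {"claw":0.1,"linear":[100,60,-150],"turn":[0,0,0]},
    {"claw":0.1,"linear":[150,90,-150],"turn":[0,0,0]},
    {"claw":0.1,"linear":[200,120,-150],"turn":[0,0,0]},
    {"claw":0.1,"linear":[250,145,-150],"turn":[0,0,0]}
  ]
}}

```text
time_s: 11.25
ee_pos: [0.6101, -0.081, 0.2021]
eef_rot: [-3.139, -0.002, 1.879]
force: [1.1, 0.1, -0.5]
grip_width: 0.0212
```

```bash
python3 g.py  .668 .265 .10 108; python3 snap.py 5
```

```text
t 11.25 p [ 0.6101 -0.081   0.2021] rpy [-3.1385 -0.0021  1.8787] F [ 1.1269  0.1063 -0.4657] w 0.021176957457860784
yaw 108.0 q6 0.06  linear [311.9, 160.3, 102.2] turn [-0.003, -0.002, -0.006]
```

View pics/Sc5.png

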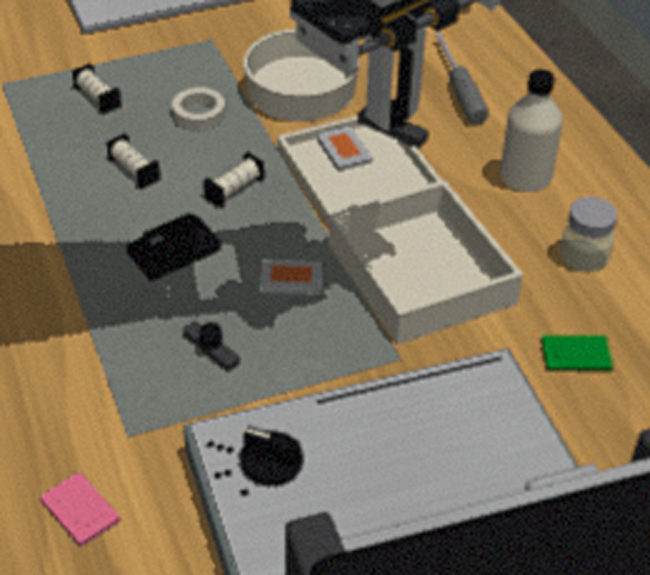

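Request:
{"fn": "play_rows", "kwargs": {
  "moves": [
    {"claw":0.1,"linear":[55,27,0],"turn":[0,0,0]},
    {"claw":0.1,"linear":[110,55,0],"turn":[0,0,0]},
    {"claw":0.1,"linear":[165,83,20],"turn":[0,0,0]},
    {"claw":0.1,"linear":[220,110,40],"turn":[0,0,0]},
    {"claw":0.1,"linear":[270,137,70],"turn":[0,0,0]},
    {"claw":0.1,"linear":[312,160,102],"turn":[0,0,0]},
    {"claw":0.1,"linear":[312,160,102],"turn":[0,0,0]},
    {"claw":0.1,"linear":[312,160,102],"turn":[0,0,0]}
  ]
}}

```text
time_s: 12.35
ee_pos: [0.6666, 0.2675, 0.1006]
eef_rot: [-3.139, -0.002, 1.883]
force: [0.3, -0.3, -0.8]
grip_width: 0.0211
```

```bash
python3 g.py  .668 .265 .0195 108
```

```text
t 12.35 p [0.6666 0.2675 0.1006] rpy [-3.1386 -0.0024  1.8833] F [ 0.2922 -0.3123 -0.765 ] w 0.021094303980326027
yaw 108.0 q6 0.06  linear [-3.0, 0.8, 81.1] turn [-0.003, -0.002, -0.002]
```

Request:
{"fn": "play_rows", "kwargs": {
  "moves": [
    {"claw":0.1,"linear":[-3,0.5,40],"turn":[0,0,0]},
    {"claw":0.1,"linear":[-3,0.5,80],"turn":[0,0,0]},
    {"claw":0.1,"linear":[-3,0.5,80],"turn":[0,0,0]},
    {"claw":0.36,"linear":[-3,0.5,80],"turn":[0,0,0]},
    {"claw":0.36,"linear":[-3,0.5,80],"turn":[0,0,0]},
    {"claw":0.36,"linear":[-3,0.5,40],"turn":[0,0,0]},
    {"claw":0.36,"linear":[-3,0.5,-20],"turn":[0,0,0]},
    {"claw":0.5,"linear":[-3,0.5,-60],"turn":[0,0,0]}
  ]
}}

```text
time_s: 13.35
ee_pos: [0.6689, 0.2648, 0.1657]
eef_rot: [3.14, -0.002, 1.883]
force: [0.1, -0.0, -0.7]
grip_width: 0.0409
```

```bash
python3 g.py  .427 .3213 .1 104.2 .427 .3213 .004 104.2; python3 snap.py 6
```

```text
t 13.35 p [0.6689 0.2648 0.1657] rpy [ 3.1396 -0.0025  1.8833] F [ 0.0793 -0.0256 -0.707 ] w 0.040887838306731164
yaw 104.2 q6 0.40  linear [127.9, -212.9, 65.6] turn [0.002, -0.003, 0.065]
yaw 104.2 q6 0.40  linear [127.7, -213.1, 161.6] turn [0.002, -0.003, 0.065]
```

View pics/Sc6.png

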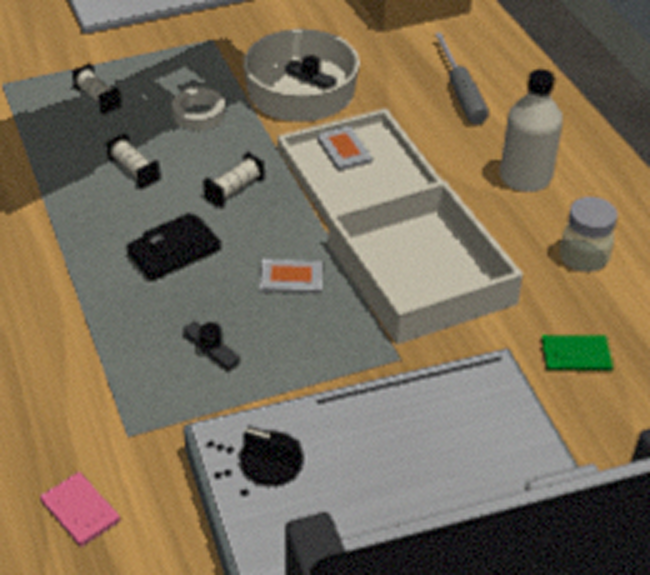

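View pics/Tc6.png

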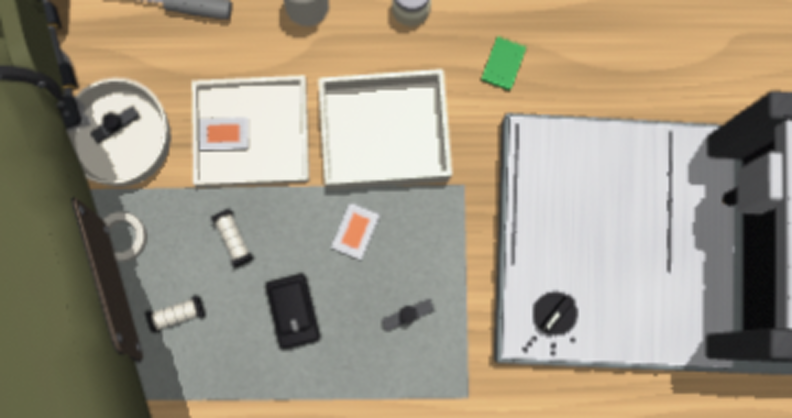

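Request:
{"fn": "play_rows", "kwargs": {
  "moves": [
    {"claw":0.5,"linear":[64,-106,20],"turn":[0,0,0.03]},
    {"claw":0.5,"linear":[128,-213,60],"turn":[0,0,0.065]},
    {"claw":0.5,"linear":[128,-213,66],"turn":[0,0,0.065]},
    {"claw":0.5,"linear":[128,-213,66],"turn":[0,0,0.065]},
    {"claw":0.5,"linear":[128,-213,66],"turn":[0,0,0.065]},
    {"claw":0.5,"linear":[128,-213,110],"turn":[0,0,0.065]},
    {"claw":0.5,"linear":[128,-213,161],"turn":[0,0,0.065]},
    {"claw":0.5,"linear":[128,-213,161],"turn":[0,0,0.065]}
  ]
}}

```text
time_s: 14.45
ee_pos: [0.429, 0.3216, 0.0043]
eef_rot: [3.137, -0.002, 1.818]
force: [-0.1, 0.4, 0.6]
grip_width: 0.0469
```

Request:
{"fn": "play_rows", "kwargs": {
  "moves": [
    {"claw":0.1,"linear":[0,0,0],"turn":[0,0,0]},
    {"claw":0.1,"linear":[0,0,0],"turn":[0,0,0]},
    {"claw":0.1,"linear":[0,0,0],"turn":[0,0,0]},
    {"claw":0.1,"linear":[0,0,0],"turn":[0,0,0]},
    {"claw":0.1,"linear":[0,0,0],"turn":[0,0,0]}
  ],
  "force": 25
}}

```text
time_s: 15.08
ee_pos: [0.4295, 0.3219, 0.0054]
eef_rot: [3.135, -0.002, 1.818]
force: [-1.5, -1.8, 8.0]
grip_width: 0.0214
```

```bash
python3 - <<'E'
import numpy as np
c=np.array([.6527,-.0725]);a=np.radians(3.4);Rm=np.array([[np.cos(a),-np.sin(a)],[np.sin(a),np.cos(a)]])
for o in((-24,-36),(-24,36),(31,0)): print(o,c+Rm@np.array(o)/1000)
E
python3 g.py  .6268 .0379 .2 104
```

```text
(-24, -36) [ 0.63087727 -0.10985999]
(-24, 36) [ 0.62660721 -0.03798672]
(31, 0) [ 0.68364543 -0.0706615 ]
t 15.075 p [0.4295 0.3219 0.0054] rpy [ 3.1354 -0.0024  1.8179] F [-1.4932 -1.8135  8.0014] w 0.021447361451128084
yaw 104.0 q6 -0.18  linear [-323.2, 123.1, -194.7] turn [0.006, -0.002, 0.003]
```

```bash
python3 g.py  .6806 -.0708 .105 93.4 .6806 -.0708 .012 93.4
```

```text
t 15.075 p [0.4295 0.3219 0.0054] rpy [ 3.1354 -0.0024  1.8179] F [-1.4932 -1.8135  8.0014] w 0.021447361451128084
yaw 93.4 q6 -0.16  linear [-441.9, 148.1, -99.8] turn [0.006, -0.003, 0.188]
yaw 93.4 q6 -0.16  linear [-442.2, 147.5, -6.8] turn [0.006, -0.003, 0.188]
```

Request:
{"fn": "play_rows", "kwargs": {
  "moves": [
    {"claw":0.1,"linear":[0,0,-50],"turn":[0,0,0]},
    {"claw":0.1,"linear":[-20,7,-100],"turn":[0,0,0.05]},
    {"claw":0.1,"linear":[-75,25,-110],"turn":[0,0,0.1]},
    {"claw":0.1,"linear":[-130,43,-110],"turn":[0,0,0.188]},
    {"claw":0.1,"linear":[-185,61,-110],"turn":[0,0,0.188]},
    {"claw":0.1,"linear":[-240,80,-110],"turn":[0,0,0.188]},
    {"claw":0.1,"linear":[-295,98,-110],"turn":[0,0,0.188]},
    {"claw":0.1,"linear":[-350,117,-110],"turn":[0,0,0.188]}
  ]
}}

```text
time_s: 16.08
ee_pos: [0.6288, 0.009, 0.1157]
eef_rot: [3.136, -0.004, 1.63]
force: [0.3, 0.6, 0.4]
grip_width: 0.0211
```

```bash
python3 g.py  .6806 -.0708 .08 93.4 .6806 -.0708 .012 93.4; python3 snap.py 7
```

```text
t 16.075 p [0.6288 0.009  0.1157] rpy [ 3.1355 -0.0035  1.6299] F [0.3058 0.6319 0.4221] w 0.02112742567898661
yaw 93.4 q6 -0.16  linear [-82.8, 46.8, 35.7] turn [0.006, -0.004, -0.0]
yaw 93.4 q6 -0.16  linear [-83.0, 46.4, 103.7] turn [0.006, -0.004, -0.0]
```

View pics/Sc7.png

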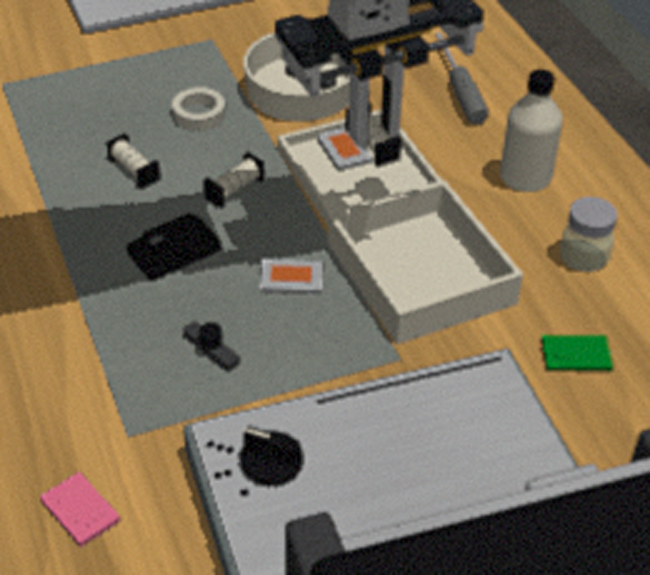

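```bash
python3 - <<'E'
from h import *
print(w("side",[(432,173),(454,206)],0), w("side",[(436,131),(457,183)],[.15,.06]))
print(w("top",[(280,65),(284,88)],[.15,0.0]))
E
```

```text
[[ 0.82141454  0.01042248  0.        ]
 [ 0.81168984 -0.12074782  0.        ]] [[ 0.80234805 -0.00466899  0.15      ]
 [ 0.81841945 -0.10452911  0.06      ]]
[[0.80518971 0.02133714 0.15      ]
 [0.80413878 0.02496848 0.        ]]
```

Request:
{"fn": "play_rows", "kwargs": {
  "moves": [
    {"claw":0.1,"linear":[-50,28,0],"turn":[0,0,0]},
    {"claw":0.1,"linear":[-83,46.5,20],"turn":[0.006,-0.004,0]},
    {"claw":0.1,"linear":[-83,46.5,35],"turn":[0.006,-0.004,0]},
    {"claw":0.1,"linear":[-83,46.5,70],"turn":[0.006,-0.004,0]},
    {"claw":0.1,"linear":[-83,46.5,103],"turn":[0.006,-0.004,0]},
    {"claw":0.1,"linear":[-83,46.5,103],"turn":[0.006,-0.004,0]}
  ]
}}

```text
time_s: 16.92
ee_pos: [0.6797, -0.0723, 0.0103]
eef_rot: [-3.138, 0.0, 1.627]
force: [-0.6, -0.0, -1.1]
grip_width: 0.0213
```

Request:
{"fn": "play_rows", "kwargs": {
  "moves": [
    {"claw":0.32,"linear":[0,0,0],"turn":[0,0,0]},
    {"claw":0.32,"linear":[0,0,0],"turn":[0,0,0]},
    {"claw":0.32,"linear":[0,0,-50],"turn":[0,0,0]},
    {"claw":0.32,"linear":[0,0,-90],"turn":[0,0,0]},
    {"claw":0.5,"linear":[60,-60,-110],"turn":[0,0,0]},
    {"claw":0.5,"linear":[110,-110,-110],"turn":[0,0,0]}
  ]
}}

```text
time_s: 17.68
ee_pos: [0.5875, 0.0106, 0.1207]
eef_rot: [-3.141, 0.0, 1.626]
force: [0.2, -0.2, -0.2]
grip_width: 0.0455
```

```bash
python3 g.py  .5226 .1122 .08 24.3 .5226 .1122 .005 24.3; python3 snap.py 8
```

```text
t 17.675 p [0.5875 0.0106 0.1207] rpy [-3.1412  0.0003  1.6257] F [ 0.2152 -0.2421 -0.2133] w 0.04553456039623344
yaw 24.3 q6 1.36  linear [105.1, -59.2, 40.7] turn [-0.0, 0.001, 1.202]
yaw 24.3 q6 1.36  linear [105.1, -59.2, 115.7] turn [-0.0, 0.001, 1.202]
```

View pics/Sc8.png

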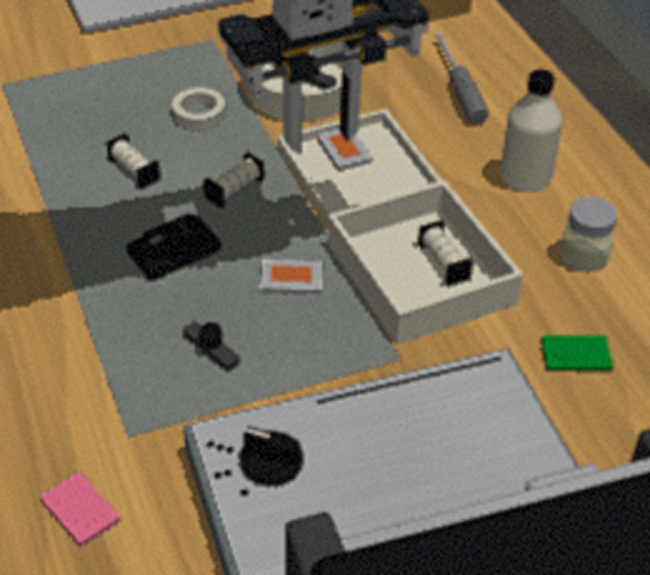

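View pics/Tc8.png

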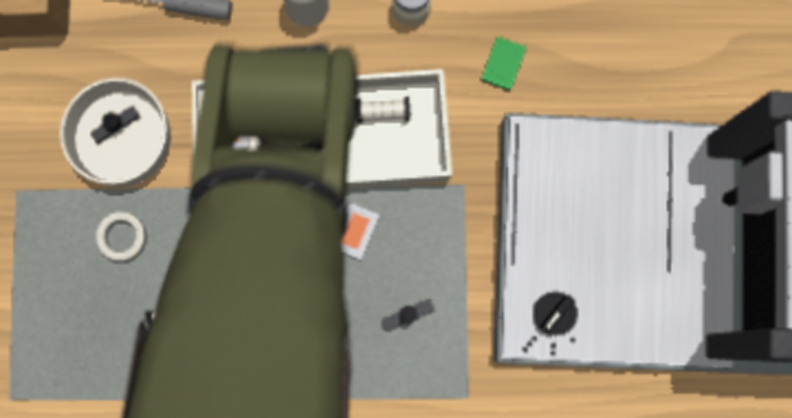

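Request:
{"fn": "play_rows", "kwargs": {
  "moves": [
    {"claw":0.5,"linear":[40,-25,0],"turn":[0,0,0.18]},
    {"claw":0.5,"linear":[80,-50,10],"turn":[0,0,0.36]},
    {"claw":0.5,"linear":[105,-59,40],"turn":[0,0,0.54]},
    {"claw":0.5,"linear":[105,-59,41],"turn":[0,0,0.72]},
    {"claw":0.5,"linear":[105,-59,41],"turn":[0,0,0.9]},
    {"claw":0.5,"linear":[105,-59,41],"turn":[0,0,1.08]},
    {"claw":0.5,"linear":[105,-59,41],"turn":[0,0,1.2]},
    {"claw":0.5,"linear":[105,-59,41],"turn":[0,0,1.2]}
  ]
}}

```text
time_s: 18.77
ee_pos: [0.5201, 0.1143, 0.08]
eef_rot: [-3.14, 0.002, 0.43]
force: [0.5, -0.5, 0.3]
grip_width: 0.0471
```

Request:
{"fn": "play_rows", "kwargs": {
  "moves": [
    {"claw":0.5,"linear":[0,0,40],"turn":[0,0,0]},
    {"claw":0.5,"linear":[0,0,74.5],"turn":[0,0,0]},
    {"claw":0.5,"linear":[0,0,74.5],"turn":[0,0,0]},
    {"claw":0.1,"linear":[0,0,74.5],"turn":[0,0,0]},
    {"claw":0.1,"linear":[0,0,74.5],"turn":[0,0,0]},
    {"claw":0.1,"linear":[0,0,74.5],"turn":[0,0,0]},
    {"claw":0.1,"linear":[0,0,74.5],"turn":[0,0,0]},
    {"claw":0.1,"linear":[0,0,74.5],"turn":[0,0,0]}
  ]
}}

```text
time_s: 19.77
ee_pos: [0.5205, 0.1144, 0.0065]
eef_rot: [-3.141, 0.001, 0.43]
force: [-1.4, -0.3, 7.8]
grip_width: 0.0216
```

```bash
python3 g.py  .6266 -.038 .1 3.4 .6309 -.1099 .012 3.4
```

```text
t 19.775 p [0.5205 0.1144 0.0065] rpy [-3.1406  0.0009  0.4304] F [-1.4097 -0.3071  7.792 ] w 0.02156211648859038
yaw 3.4 q6 1.45  linear [32.8, 182.7, -93.7] turn [-0.001, 0.001, 0.371]
yaw 3.4 q6 1.34  linear [6.8, 249.9, -5.7] turn [-0.001, 0.001, 0.371]
```

Request:
{"fn": "play_rows", "kwargs": {
  "moves": [
    {"claw":0.1,"linear":[0,0,-50],"turn":[0,0,0]},
    {"claw":0.1,"linear":[0,20,-100],"turn":[0,0,0.1]},
    {"claw":0.1,"linear":[2,75,-105],"turn":[0,0,0.2]},
    {"claw":0.1,"linear":[4,130,-105],"turn":[0,0,0.371]},
    {"claw":0.1,"linear":[5,185,-105],"turn":[0,0,0.371]},
    {"claw":0.1,"linear":[6,240,-105],"turn":[0,0,0.371]},
    {"claw":0.1,"linear":[5.5,250,-80],"turn":[0,0,0.371]},
    {"claw":0.1,"linear":[5.5,250,-80],"turn":[0,0,0.371]}
  ]
}}

```text
time_s: 20.78
ee_pos: [0.6289, -0.111, 0.0845]
eef_rot: [-3.14, 0.005, 0.058]
force: [-0.8, 1.3, 0.0]
grip_width: 0.0217
```

```bash
python3 g.py  .6295 -.1099 .0125 3.4; python3 snap.py 9
```

```text
t 20.775 p [ 0.6289 -0.111   0.0845] rpy [-3.1399  0.0047  0.0583] F [-0.7563  1.3007  0.0119] w 0.02172116105744299
yaw 3.4 q6 1.34  linear [1.0, -0.9, 72.0] turn [-0.002, 0.005, -0.001]
```

View pics/Sc9.png

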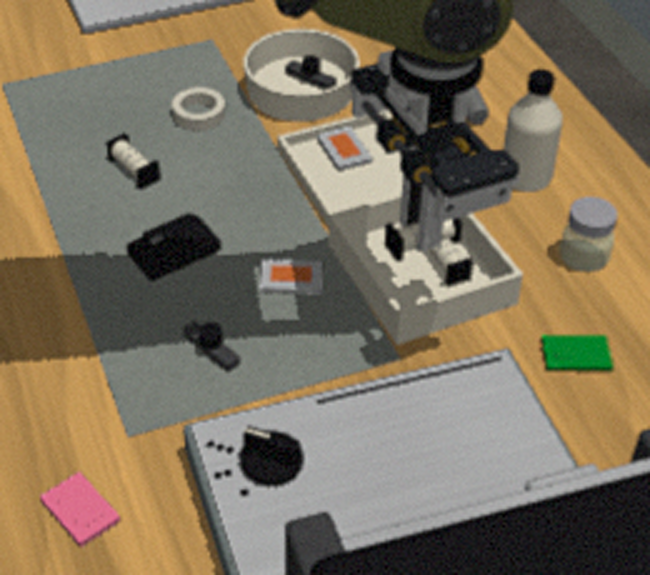

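Request:
{"fn": "play_rows", "kwargs": {
  "moves": [
    {"claw":0.1,"linear":[1,-1,40],"turn":[0,0.004,0]},
    {"claw":0.1,"linear":[1,-1,71.5],"turn":[0,0.004,0]},
    {"claw":0.1,"linear":[1,-1,71.5],"turn":[0,0.004,0]},
    {"claw":0.32,"linear":[1,-1,71.5],"turn":[0,0.004,0]},
    {"claw":0.32,"linear":[1,-1,71.5],"turn":[0,0.004,0]},
    {"claw":0.32,"linear":[1,-1,40],"turn":[0,0.004,0]},
    {"claw":0.32,"linear":[1,-1,0],"turn":[0,0.004,0]},
    {"claw":0.5,"linear":[-40,-30,-25],"turn":[0,0.004,0]}
  ]
}}

```text
time_s: 21.88
ee_pos: [0.5895, -0.0832, 0.1149]
eef_rot: [3.141, -0.007, 0.059]
force: [-0.2, 0.5, -0.9]
grip_width: 0.0372
```

```bash
python3 g.py  .4305 .1815 .1 -73.2  .4305 .1815 .1 106.8 .4305 .1815 .0055 106.8; python3 snap.py 10
```

```text
t 21.875 p [ 0.5895 -0.0832  0.1149] rpy [ 3.1411 -0.0072  0.0587] F [-0.1843  0.5171 -0.9099] w 0.03719692585680823
yaw 106.8 q6 0.11  linear [-143.3, -273.5, 13.7] turn [0.007, -0.005, -1.805]
yaw 106.8 q6 0.11  linear [-143.3, -273.5, 13.7] turn [0.007, -0.005, -1.805]
yaw 106.8 q6 0.11  linear [-144.0, -273.6, 108.2] turn [0.007, -0.005, -1.805]
```

View pics/Sc10.png

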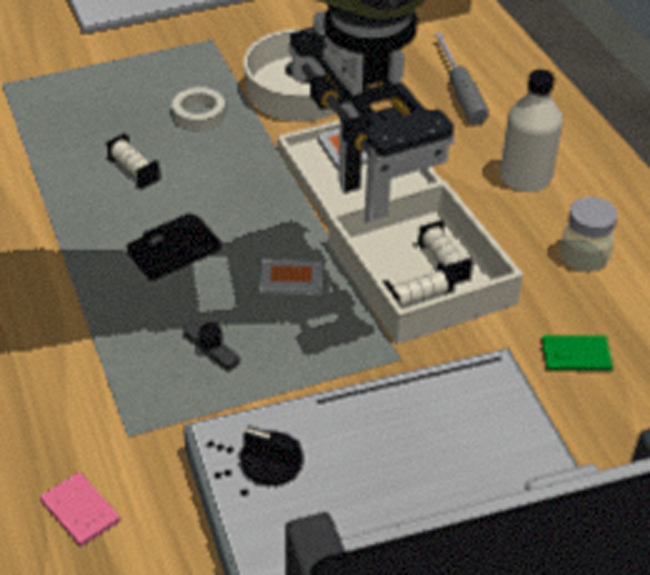

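```bash
python3 g.py .5305 -.0365 .08 -23 .5305 -.0365 .003 -23
```

```text
t 21.975 p [ 0.587  -0.0809  0.1159] rpy [ 3.1415 -0.0067  0.0611] F [ 0.9513 -0.9461 -0.5582] w 0.04437854557858079
yaw 157.0 q6 -1.24  linear [-53.9, -47.7, 35.5] turn [0.009, -0.002, -2.679]
yaw 157.0 q6 -1.24  linear [-54.4, -47.8, 112.5] turn [0.009, -0.002, -2.679]
```

Request:
{"fn": "play_rows", "kwargs": {
  "moves": [
    {"claw":0.7,"linear":[-54,-48,0],"turn":[0,-0.006,0.16]},
    {"claw":0.7,"linear":[-54,-48,20],"turn":[0,-0.006,0.32]},
    {"claw":0.7,"linear":[-54,-48,35],"turn":[0,-0.006,0.4625]},
    {"claw":0.7,"linear":[-54,-48,35],"turn":[0,-0.006,0.4625]},
    {"claw":0.7,"linear":[-54,-48,70],"turn":[0,-0.006,0.4625]},
    {"claw":0.7,"linear":[-54,-48,112],"turn":[0,-0.006,0.4625]},
    {"claw":0.7,"linear":[-54,-48,112],"turn":[0,-0.006,0.4625]}
  ]
}}

```text
time_s: 22.85
ee_pos: [0.5312, -0.0365, 0.0028]
eef_rot: [-3.14, 0.0, -0.398]
force: [0.2, -0.5, 1.2]
grip_width: 0.0657
```

Request:
{"fn": "play_rows", "kwargs": {
  "moves": [
    {"claw":0.3,"linear":[0,0,0],"turn":[0,0,0]},
    {"claw":0.3,"linear":[0,0,0],"turn":[0,0,0]},
    {"claw":0.3,"linear":[0,0,0],"turn":[0,0,0]},
    {"claw":0.3,"linear":[0,0,0],"turn":[0,0,0]},
    {"claw":0.3,"linear":[0,0,0],"turn":[0,0,0]}
  ]
}}

```text
time_s: 23.48
ee_pos: [0.5315, -0.0366, 0.0033]
eef_rot: [-3.14, -0.0, -0.398]
force: [-1.2, -1.0, 6.5]
grip_width: 0.0394
```

```bash
python3 g.py .655 .0615 .06 91.2 .655 .0615 .0095 91.2; python3 snap.py 11
```

```text
t 23.475 p [ 0.5315 -0.0366  0.0033] rpy [-3.1401 -0.0004 -0.3977] F [-1.1624 -0.9686  6.5274] w 0.03941283650584779
yaw 91.2 q6 0.07  linear [75.9, -138.3, -56.5] turn [-0.001, -0.002, -1.989]
yaw 91.2 q6 0.07  linear [75.8, -138.3, -6.0] turn [-0.001, -0.002, -1.989]
```

View pics/Sc11.png

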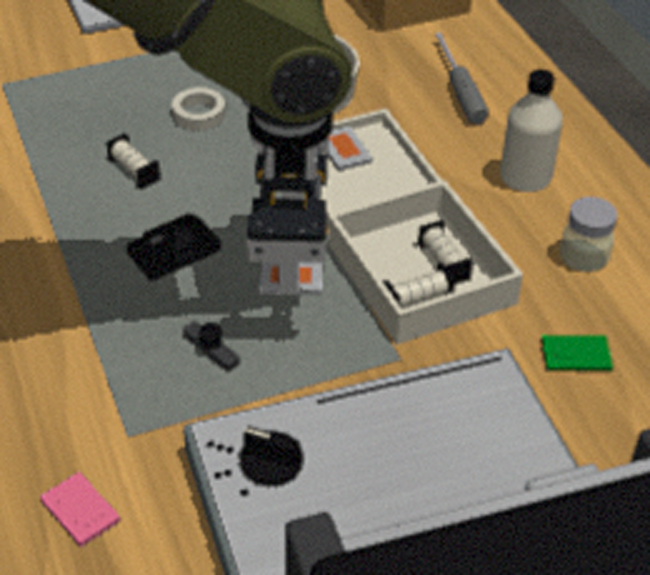

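Request:
{"fn": "play_rows", "kwargs": {
  "moves": [
    {"claw":0.2,"linear":[0,0,-50],"turn":[0,0,0]},
    {"claw":0.2,"linear":[10,-20,-90],"turn":[0,0,-0.18]},
    {"claw":0.2,"linear":[30,-60,-95],"turn":[0,0,-0.36]},
    {"claw":0.2,"linear":[50,-100,-95],"turn":[0,0,-0.54]},
    {"claw":0.2,"linear":[76,-138,-95],"turn":[0,0,-0.72]},
    {"claw":0.2,"linear":[76,-138,-95],"turn":[0,0,-0.9]},
    {"claw":0.2,"linear":[76,-138,-95],"turn":[0,0,-1.08]},
    {"claw":0.2,"linear":[76,-138,-95],"turn":[0,0,-1.26]}
  ]
}}

```text
time_s: 24.58
ee_pos: [0.6548, 0.0612, 0.098]
eef_rot: [-3.141, -0.001, 0.869]
force: [0.3, 0.1, -0.5]
grip_width: 0.0395
```

```bash
python3 g.py .655 .061 .06 91.2 .655 .061 .0095 91.2; python3 snap.py 12
```

```text
t 24.575 p [0.6548 0.0612 0.098 ] rpy [-3.1409 -0.001   0.8686] F [ 0.345   0.1173 -0.4948] w 0.039494281829914955
yaw 91.2 q6 0.07  linear [-0.1, 0.4, 38.0] turn [-0.0, -0.001, -0.723]
yaw 91.2 q6 0.07  linear [-0.1, 0.4, 88.5] turn [-0.0, -0.001, -0.723]
```

View pics/Sc12.png

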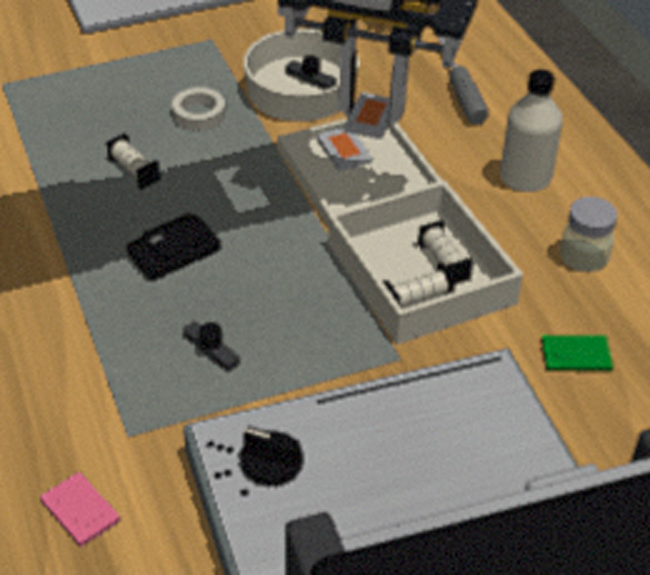

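Request:
{"fn": "play_rows", "kwargs": {
  "moves": [
    {"claw":0.2,"linear":[0,0,0],"turn":[0,0,-0.18]},
    {"claw":0.2,"linear":[0,0,0],"turn":[0,0,-0.36]},
    {"claw":0.2,"linear":[0,0,20],"turn":[0,0,-0.54]},
    {"claw":0.2,"linear":[0,0,40],"turn":[0,0,-0.72]},
    {"claw":0.2,"linear":[0,0,40],"turn":[0,0,-0.72]},
    {"claw":0.2,"linear":[0,0,65],"turn":[0,0,-0.72]},
    {"claw":0.2,"linear":[0,0,88],"turn":[0,0,-0.72]},
    {"claw":0.2,"linear":[0,0,88],"turn":[0,0,-0.72]}
  ]
}}

```text
time_s: 25.68
ee_pos: [0.6543, 0.0612, 0.0096]
eef_rot: [-3.14, -0.001, 1.579]
force: [-0.6, 0.9, -1.1]
grip_width: 0.0396
```

Request:
{"fn": "play_rows", "kwargs": {
  "moves": [
    {"claw":0.55,"linear":[0,0,0],"turn":[0,0,0]},
    {"claw":0.55,"linear":[0,0,0],"turn":[0,0,0]},
    {"claw":0.55,"linear":[0,0,-55],"turn":[0,0,0]},
    {"claw":0.55,"linear":[0,0,-110],"turn":[0,0,0]},
    {"claw":0.55,"linear":[-50,-30,-120],"turn":[0,0,0]},
    {"claw":0.55,"linear":[-100,-60,-120],"turn":[0,0,0]}
  ]
}}

```text
time_s: 26.42
ee_pos: [0.5951, -0.0403, 0.1317]
eef_rot: [3.14, -0.001, 1.579]
force: [0.5, -0.4, 0.6]
grip_width: 0.0517
```

```bash
python3 g.py .4275 -.098 .08 113.4 .4275 -.098 .012 113.4; python3 snap.py 13
```

```text
t 26.425 p [ 0.5951 -0.0403  0.1317] rpy [ 3.1397 -0.0006  1.5793] F [ 0.5099 -0.3689  0.6269] w 0.051745899965646415
yaw 113.4 q6 -0.63  linear [-56.3, -168.2, 51.4] turn [0.002, -0.0, -0.4]
yaw 113.4 q6 -0.63  linear [-56.3, -168.3, 119.4] turn [0.002, -0.0, -0.4]
```

View pics/Sc13.png

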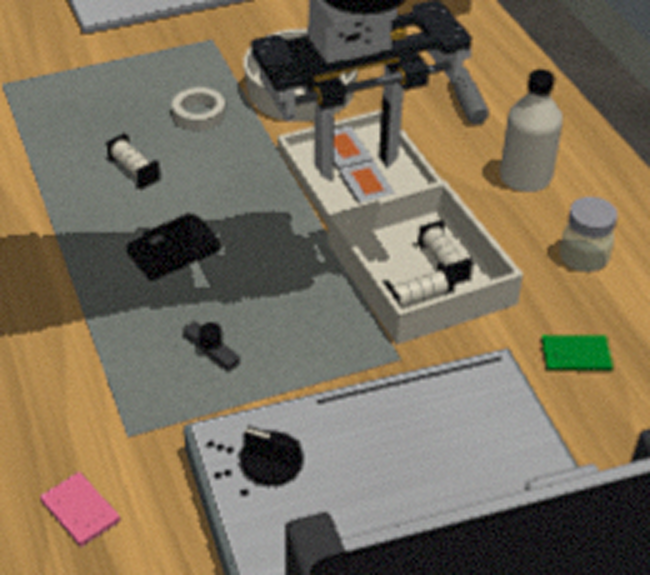

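Request:
{"fn": "play_rows", "kwargs": {
  "moves": [
    {"claw":0.55,"linear":[-20,-60,0],"turn":[0,0,-0.15]},
    {"claw":0.55,"linear":[-40,-120,25],"turn":[0,0,-0.3]},
    {"claw":0.55,"linear":[-56,-168,51],"turn":[0,0,-0.4]},
    {"claw":0.55,"linear":[-56,-168,51],"turn":[0,0,-0.4]},
    {"claw":0.55,"linear":[-56,-168,51],"turn":[0,0,-0.4]},
    {"claw":0.55,"linear":[-56,-168,90],"turn":[0,0,-0.4]},
    {"claw":0.55,"linear":[-56,-168,120],"turn":[0,0,-0.4]},
    {"claw":0.55,"linear":[-56,-168,120],"turn":[0,0,-0.4]}
  ]
}}

```text
time_s: 27.52
ee_pos: [0.4264, -0.0992, 0.0104]
eef_rot: [-3.14, -0.002, 1.975]
force: [0.3, 0.4, 1.2]
grip_width: 0.0514
```

Request:
{"fn": "play_rows", "kwargs": {
  "moves": [
    {"claw":0.1,"linear":[0,0,0],"turn":[0,0,0]},
    {"claw":0.1,"linear":[0,0,0],"turn":[0,0,0]},
    {"claw":0.1,"linear":[0,0,0],"turn":[0,0,0]},
    {"claw":0.1,"linear":[0,0,0],"turn":[0,0,0]},
    {"claw":0.1,"linear":[0,0,0],"turn":[0,0,0]}
  ],
  "force": 30
}}

```text
time_s: 28.15
ee_pos: [0.427, -0.0993, 0.0111]
eef_rot: [-3.141, -0.001, 1.974]
force: [-0.3, 0.3, 7.5]
grip_width: 0.0214
```

```bash
python3 g.py .634 .243 .13 123.3
```

```text
t 28.15 p [ 0.427  -0.0993  0.0111] rpy [-3.1412 -0.0009  1.9744] F [-0.3085  0.2834  7.4762] w 0.021440666510740652
yaw 123.3 q6 -0.22  linear [233.6, 324.8, -118.8] turn [-0.0, -0.001, -0.178]
```

Request:
{"fn": "play_rows", "kwargs": {
  "moves": [
    {"claw":0.1,"linear":[0,0,-50],"turn":[0,0,0]},
    {"claw":0.1,"linear":[10,14,-105],"turn":[0,0,0]},
    {"claw":0.1,"linear":[42,58,-115],"turn":[0,0,-0.1]},
    {"claw":0.1,"linear":[74,103,-115],"turn":[0,0,-0.178]},
    {"claw":0.1,"linear":[106,147,-115],"turn":[0,0,-0.178]},
    {"claw":0.1,"linear":[138,192,-115],"turn":[0,0,-0.178]},
    {"claw":0.1,"linear":[170,236,-115],"turn":[0,0,-0.178]},
    {"claw":0.1,"linear":[202,281,-115],"turn":[0,0,-0.178]}
  ]
}}

```text
time_s: 29.15
ee_pos: [0.6067, 0.1983, 0.126]
eef_rot: [-3.141, -0.001, 2.152]
force: [-0.3, -1.0, 0.1]
grip_width: 0.0214
```

```bash
python3 g.py .634 .243 .018 123.3; python3 snap.py 14
```

```text
t 29.15 p [0.6067 0.1983 0.126 ] rpy [-3.1409 -0.001   2.1524] F [-0.3157 -0.9992  0.0504] w 0.021404199944849545
yaw 123.3 q6 -0.22  linear [22.2, 47.5, 108.0] turn [-0.001, -0.001, 0.0]
```

View pics/Sc14.png

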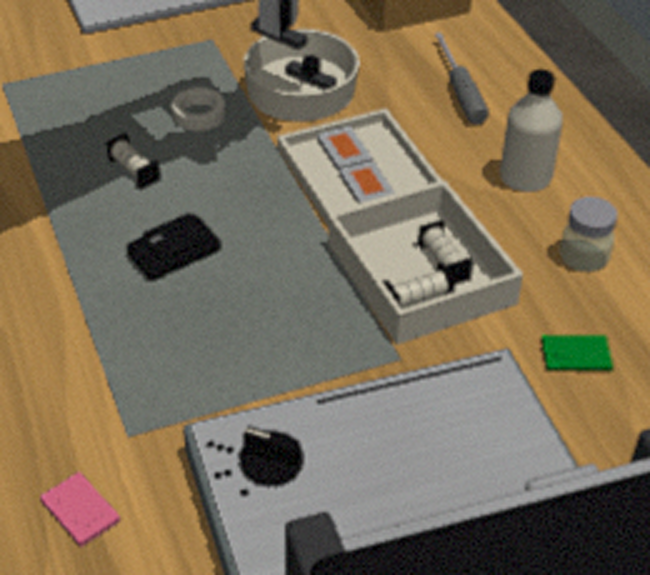

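```bash
python3 - <<'E'
from h import *
print(w("top",[(195.7,135.7)],.033), w("top",[(145+95/2.2,80+138/2.2),(145+134/2.2,80+112/2.2)],.017))
E
```

```text
[[0.6629925  0.25939454 0.033     ]] [[0.6480634  0.28467647 0.017     ]
 [0.68007509 0.23647325 0.017     ]]
```

Request:
{"fn": "play_rows", "kwargs": {
  "moves": [
    {"claw":0.1,"linear":[10,25,10],"turn":[0,0,0]},
    {"claw":0.1,"linear":[20,42,40],"turn":[0,0,0]},
    {"claw":0.1,"linear":[20,42,50],"turn":[0,0,0]},
    {"claw":0.1,"linear":[20,42,80],"turn":[0,0,0]},
    {"claw":0.1,"linear":[20,42,108],"turn":[0,0,0]},
    {"claw":0.1,"linear":[20,42,108],"turn":[0,0,0]}
  ]
}}

```text
time_s: 30.0
ee_pos: [0.6297, 0.2392, 0.0161]
eef_rot: [-3.138, -0.002, 2.155]
force: [-0.3, 0.1, -0.1]
grip_width: 0.0211
```

Request:
{"fn": "play_rows", "kwargs": {
  "moves": [
    {"claw":0.29,"linear":[0,0,0],"turn":[0,0,0]},
    {"claw":0.29,"linear":[0,0,0],"turn":[0,0,0]},
    {"claw":0.29,"linear":[0,0,-50],"turn":[0,0,0]},
    {"claw":0.29,"linear":[0,0,-90],"turn":[0,0,0]},
    {"claw":0.5,"linear":[0,0,-100],"turn":[0,0,0]}
  ]
}}

```text
time_s: 30.62
ee_pos: [0.6313, 0.2395, 0.1201]
eef_rot: [3.14, -0.001, 2.155]
force: [-0.7, 0.1, -0.5]
grip_width: 0.034
```

```bash
python3 g.py .4305 .1815 .1 106.8 .4305 .1815 .0055 106.8; python3 snap.py 15
```

```text
t 30.625 p [0.6313 0.2395 0.1201] rpy [ 3.1399 -0.0009  2.155 ] F [-0.6507  0.1009 -0.462 ] w 0.033979569400743405
yaw 106.8 q6 0.11  linear [62.3, -199.5, 19.8] turn [0.002, -0.001, 0.291]
yaw 106.8 q6 0.11  linear [62.2, -199.7, 114.3] turn [0.002, -0.001, 0.291]
```

View pics/Sc15.png

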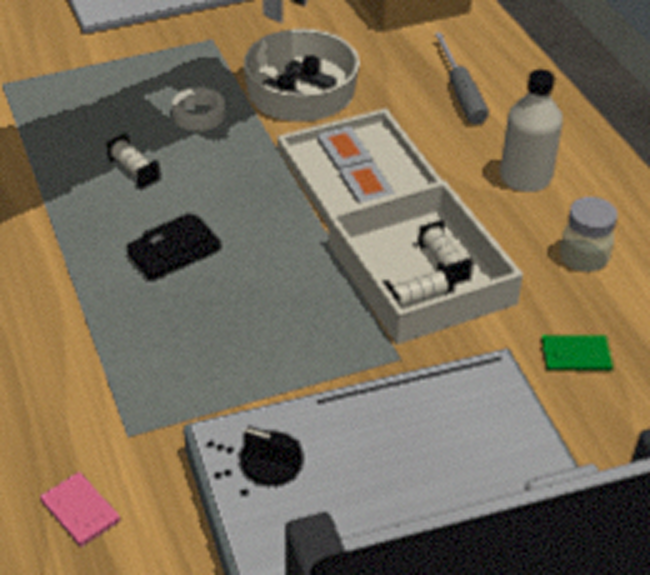

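View pics/Tc15.png

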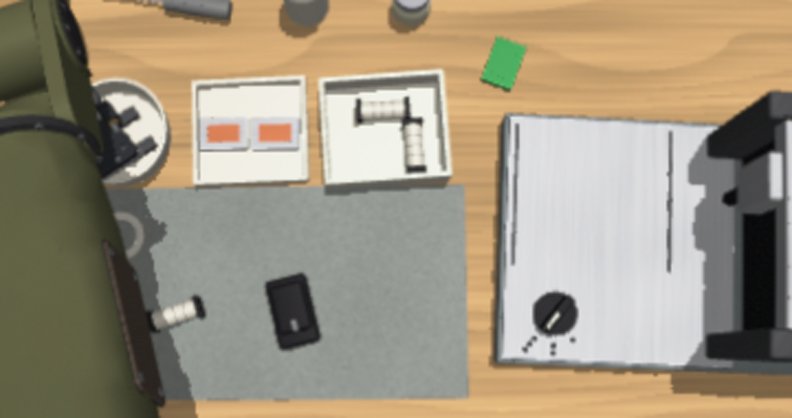

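Request:
{"fn": "play_rows", "kwargs": {
  "moves": [
    {"claw":0.5,"linear":[18,-60,0],"turn":[0,0,0.1]},
    {"claw":0.5,"linear":[36,-120,0],"turn":[0,0,0.2]},
    {"claw":0.5,"linear":[55,-180,10],"turn":[0,0,0.291]},
    {"claw":0.5,"linear":[62,-199,20],"turn":[0,0,0.291]},
    {"claw":0.5,"linear":[62,-199,20],"turn":[0,0,0.291]},
    {"claw":0.5,"linear":[62,-199,70],"turn":[0,0,0.291]},
    {"claw":0.5,"linear":[62,-199,114],"turn":[0,0,0.291]},
    {"claw":0.5,"linear":[62,-199,114],"turn":[0,0,0.291]}
  ]
}}

```text
time_s: 31.72
ee_pos: [0.4308, 0.1814, 0.0021]
eef_rot: [-3.138, -0.001, 1.864]
force: [-0.3, 0.2, 0.4]
grip_width: 0.0473
```

Request:
{"fn": "play_rows", "kwargs": {
  "moves": [
    {"claw":0.1,"linear":[0,0,0],"turn":[0,0,0]},
    {"claw":0.1,"linear":[0,0,0],"turn":[0,0,0]},
    {"claw":0.1,"linear":[0,0,0],"turn":[0,0,0]},
    {"claw":0.1,"linear":[0,0,0],"turn":[0,0,0]},
    {"claw":0.1,"linear":[0,0,0],"turn":[0,0,0]}
  ],
  "force": 25
}}

```text
time_s: 32.35
ee_pos: [0.4309, 0.1814, 0.0022]
eef_rot: [-3.138, -0.001, 1.864]
force: [-0.7, -0.8, 0.9]
grip_width: 0.0212
```

```bash
python3 g.py .627 -.038 .11 3.4 .627 -.038 .012 3.4
```

```text
t 32.35 p [0.4309 0.1814 0.0022] rpy [-3.1383 -0.0012  1.864 ] F [-0.7355 -0.7889  0.9497] w 0.021166502203530085
yaw 3.4 q6 1.45  linear [-266.6, 124.0, -108.5] turn [-0.003, 0.002, 1.805]
yaw 3.4 q6 1.45  linear [-266.7, 124.3, -10.5] turn [-0.003, 0.002, 1.805]
```

```bash
python3 - <<'E'
from o import *
im=cv2.imread("pics/T15.png")
O=cart(.679,-.0725,93.4,.005)+cart(.6305,-.110,3.4,.005)+cart(.627,-.0375,3.4,.005)+[(.6527,-.0725,0,3.4,.12,.14,.04),(.6527,-.0725,0,3.4,.13,.15,.04)]
overlay(im,"top",O,280,100,360,170,8,"pics/ob.png")
E
```

View pics/ob.png

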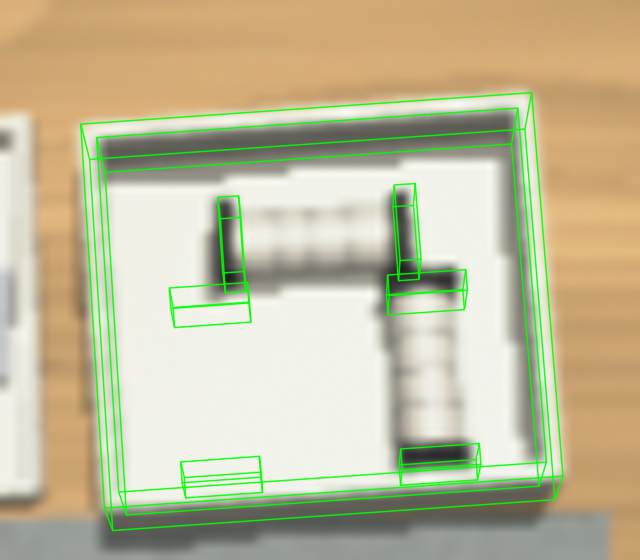

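```bash
python3 g.py .6234 -.0522 .11 93.4 .6234 -.0522 .0085 93.4
```

```text
t 32.35 p [0.4309 0.1814 0.0022] rpy [-3.1383 -0.0012  1.864 ] F [-0.7355 -0.7889  0.9497] w 0.021166502203530085
yaw 93.4 q6 -0.14  linear [-279.2, 116.4, -108.5] turn [-0.003, -0.001, 0.234]
yaw 93.4 q6 -0.14  linear [-279.3, 116.8, -7.0] turn [-0.003, -0.001, 0.234]
```

Request:
{"fn": "play_rows", "kwargs": {
  "moves": [
    {"claw":0.1,"linear":[0,0,-50],"turn":[0,0,0]},
    {"claw":0.1,"linear":[-10,4,-105],"turn":[0,0,0.05]},
    {"claw":0.1,"linear":[-65,27,-110],"turn":[0,0,0.1]},
    {"claw":0.1,"linear":[-120,50,-110],"turn":[0,0,0.2]},
    {"claw":0.1,"linear":[-175,73,-110],"turn":[0,0,0.234]},
    {"claw":0.1,"linear":[-230,96,-110],"turn":[0,0,0.234]},
    {"claw":0.1,"linear":[-279,116.5,-110],"turn":[-0.003,0,0.234]},
    {"claw":0.1,"linear":[-279,116.5,-100],"turn":[-0.003,0,0.234]}
  ]
}}

```text
time_s: 33.35
ee_pos: [0.6247, -0.0548, 0.1012]
eef_rot: [3.141, -0.0, 1.627]
force: [-1.7, 0.3, -0.4]
grip_width: 0.0213
```

```bash
python3 g.py .6234 -.0522 .0085 93.4; python3 snap.py 16
```

```text
t 33.35 p [ 0.6247 -0.0548  0.1012] rpy [ 3.141  -0.0003  1.6267] F [-1.6905  0.331  -0.4116] w 0.021320274055744413
yaw 93.4 q6 -0.14  linear [2.7, -1.2, 92.7] turn [0.001, -0.0, -0.003]
```

View pics/Sc16.png

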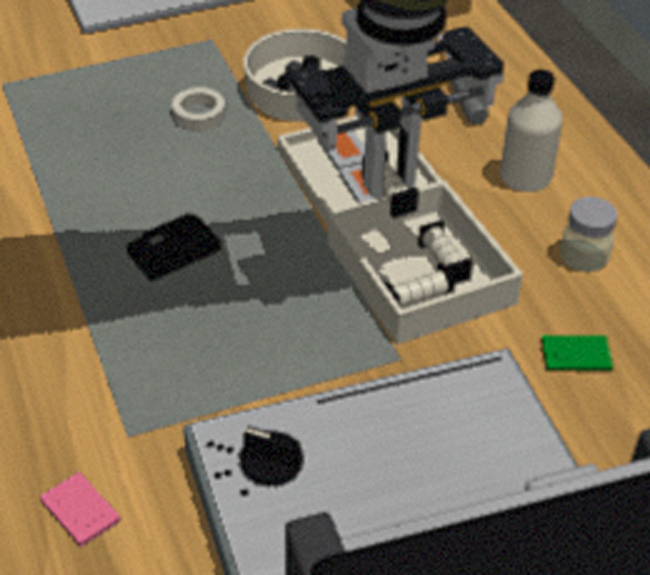

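Request:
{"fn": "play_rows", "kwargs": {
  "moves": [
    {"claw":0.1,"linear":[3,-1,45],"turn":[0,0,0]},
    {"claw":0.1,"linear":[3,-1,92],"turn":[0,0,0]},
    {"claw":0.1,"linear":[3,-1,92],"turn":[0,0,0]},
    {"claw":0.32,"linear":[3,-1,92],"turn":[0,0,0]},
    {"claw":0.32,"linear":[3,-1,92],"turn":[0,0,0]},
    {"claw":0.32,"linear":[3,-1,45],"turn":[0,0,0]},
    {"claw":0.32,"linear":[3,-1,-10],"turn":[0,0,0]},
    {"claw":0.5,"linear":[-55,-50,-40],"turn":[0,0,0]}
  ]
}}

```text
time_s: 34.45
ee_pos: [0.588, -0.0942, 0.1363]
eef_rot: [3.14, -0.0, 1.633]
force: [0.2, -1.4, 0.1]
grip_width: 0.0365
```

```bash
python3 g.py .4265 -.2675 .12 -40.7; python3 snap.py 17
```

```text
t 34.45 p [ 0.588  -0.0942  0.1363] rpy [ 3.14   -0.0003  1.6333] F [ 0.1745 -1.4125  0.1328] w 0.03648994514805579
yaw 139.3 q6 -1.42  linear [-162.9, -172.0, 15.9] turn [0.002, 0.0, -0.798]
```

View pics/Sc17.png

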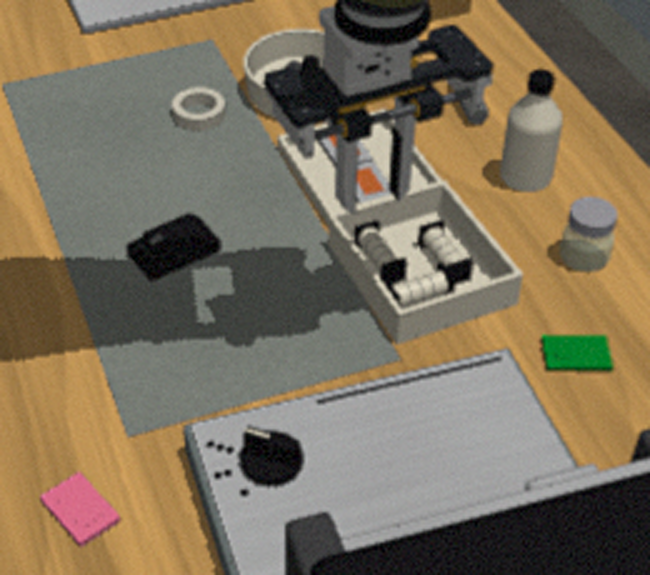

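```bash
python3 g.py .4275 -.2673 .14 139.3
```

```text
t 34.55 p [ 0.5856 -0.0984  0.1363] rpy [3.1408 0.0004 1.627 ] F [0.8038 1.2093 0.917 ] w 0.04461688318614704
yaw 139.3 q6 -1.42  linear [-159.7, -167.3, -3.8] turn [0.001, 0.001, -0.804]
```

Request:
{"fn": "play_rows", "kwargs": {
  "moves": [
    {"claw":0.6,"linear":[-40,-42,-10],"turn":[0,0,-0.18]},
    {"claw":0.6,"linear":[-80,-84,-10],"turn":[0,0,-0.36]},
    {"claw":0.6,"linear":[-120,-126,-5],"turn":[0,0,-0.54]},
    {"claw":0.6,"linear":[-162,-171,-4],"turn":[0,0,-0.72]},
    {"claw":0.6,"linear":[-162,-171,-4],"turn":[0,0,-0.798]},
    {"claw":0.6,"linear":[-162,-171,-4],"turn":[0,0,-0.798]},
    {"claw":0.6,"linear":[-162,-171,-4],"turn":[0,0,-0.798]}
  ]
}}

```text
time_s: 35.42
ee_pos: [0.4245, -0.2691, 0.1402]
eef_rot: [3.141, 0.001, 2.424]
force: [0.9, -0.1, 0.0]
grip_width: 0.0562
```

```bash
python3 g.py .4275 -.2673 .0575 139.3; python3 snap.py 18
```

```text
t 35.425 p [ 0.4245 -0.2691  0.1402] rpy [3.1412 0.0008 2.4235] F [ 0.857  -0.1305  0.0472] w 0.05623313854342417
yaw 139.3 q6 -1.42  linear [-1.0, 3.3, 82.7] turn [0.0, 0.001, -0.008]
```

View pics/Sc18.png

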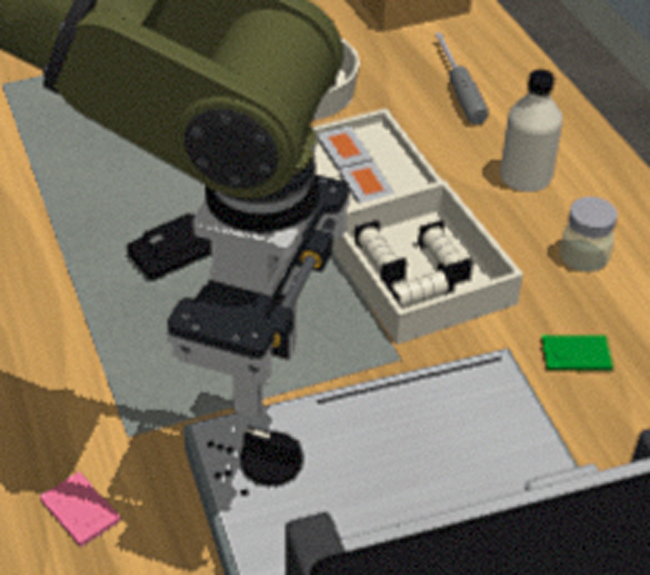

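View pics/Tc18.png

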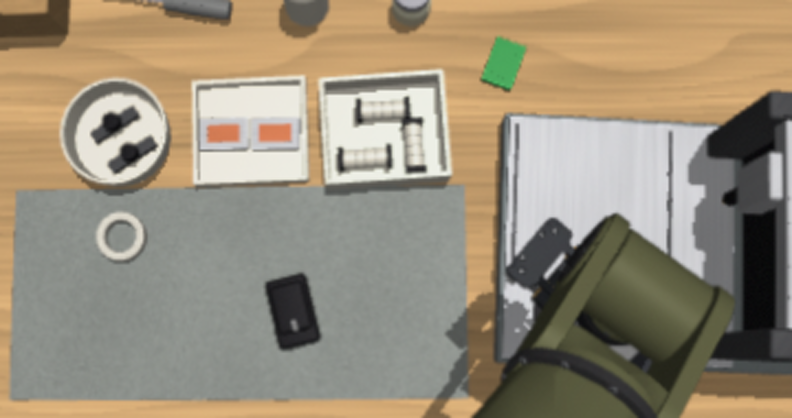

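Request:
{"fn": "play_rows", "kwargs": {
  "moves": [
    {"claw":0.6,"linear":[-1,3,40],"turn":[0,0,-0.008]},
    {"claw":0.6,"linear":[-1,3,82.5],"turn":[0,0,-0.008]},
    {"claw":0.3,"linear":[-1,3,82.5],"turn":[0,0,-0.008]},
    {"claw":0.0,"linear":[-1,3,82.5],"turn":[0,0,-0.008]},
    {"claw":0.0,"linear":[-1,3,82.5],"turn":[0,0,-0.008]},
    {"claw":0.0,"linear":[-1,3,82.5],"turn":[0,0,-0.008]},
    {"claw":0.0,"linear":[-1,3,82.5],"turn":[0,0,-0.008]},
    {"claw":0.0,"linear":[-1,3,82.5],"turn":[0,0,-0.008]}
  ],
  "force": 10
}}

```text
time_s: 36.52
ee_pos: [0.4276, -0.2676, 0.0582]
eef_rot: [3.141, 0.002, 2.433]
force: [-0.1, 2.4, 7.1]
grip_width: 0.0106
```

```bash
python3 g.py; python3 -c "
from station import *
o=get_obs();print(o['moment'],o['force'],o['qpos'])"
```

```text
t 36.525 p [ 0.4276 -0.2676  0.0582] rpy [3.141  0.0015 2.4327] F [-0.1074  2.395   7.0582] w 0.010554114371280168
[ 0.46037495 -0.17959417  0.01049881] [-0.10744992  2.39497385  7.05821071] [-6.31962996e-01  3.78015288e-01  1.79330481e+00  5.83539840e-04
  9.68690051e-01 -1.49421982e+00]
```

Request:
{"fn": "play_rows", "kwargs": {
  "moves": [
    {"claw":0.0,"linear":[0,0,0],"turn":[0,0,0]},
    {"claw":0.0,"linear":[0,0,0],"turn":[0,0,-0.15]},
    {"claw":0.0,"linear":[0,0,0],"turn":[0,0,-0.3]},
    {"claw":0.0,"linear":[0,0,0],"turn":[0,0,-0.45]},
    {"claw":0.0,"linear":[0,0,0],"turn":[0,0,-0.6]},
    {"claw":0.0,"linear":[0,0,0],"turn":[0,0,-0.65]},
    {"claw":0.0,"linear":[0,0,0],"turn":[0,0,-0.65]}
  ],
  "force": 40
}}

```text
time_s: 37.4
ee_pos: [0.4274, -0.2681, 0.0583]
eef_rot: [-3.14, 0.001, 3.082]
force: [-3.0, -4.7, 0.8]
grip_width: 0.0105
```

Request:
{"fn": "play_rows", "kwargs": {
  "moves": [
    {"claw":0.6,"linear":[0,0,0],"turn":[0,0,0]},
    {"claw":0.6,"linear":[0,0,0],"turn":[0,0,0]},
    {"claw":0.6,"linear":[0,0,0],"turn":[0,0,0]},
    {"claw":0.6,"linear":[0,0,-50],"turn":[0,0,0]},
    {"claw":0.6,"linear":[0,0,-110],"turn":[0,0,0]},
    {"claw":0.6,"linear":[60,0,-150],"turn":[0,0,0]},
    {"claw":0.6,"linear":[120,0,-170],"turn":[0,0,0]},
    {"claw":0.6,"linear":[150,-60,-170],"turn":[0,0,0]}
  ]
}}

```text
time_s: 38.4
ee_pos: [0.2785, -0.3105, 0.2301]
eef_rot: [-3.137, 0.005, 3.085]
force: [1.3, -0.8, -0.5]
grip_width: 0.0565
```

```bash
python3 g.py; python3 snap.py 19; python3 - <<'E'
from h import *
crop(cv2.imread("pics/T19.png"),360,190,440,250,8,"pics/d19.png");crop(cv2.imread("pics/S19.png"),290,255,350,305,10,"pics/ds19.png")
E
```

```text
t 38.4 p [ 0.2785 -0.3105  0.2301] rpy [-3.1368  0.0048  3.0848] F [ 1.3206 -0.8165 -0.4543] w 0.056486861256420516
```

View pics/Sc19.png

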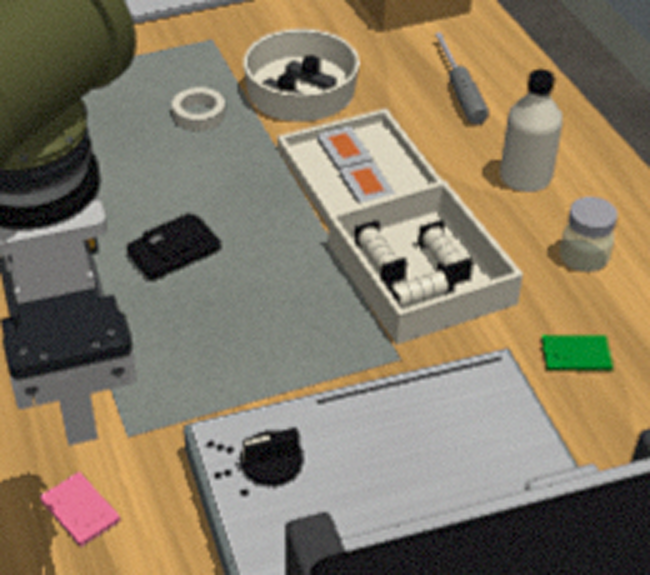

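View pics/Tc19.png

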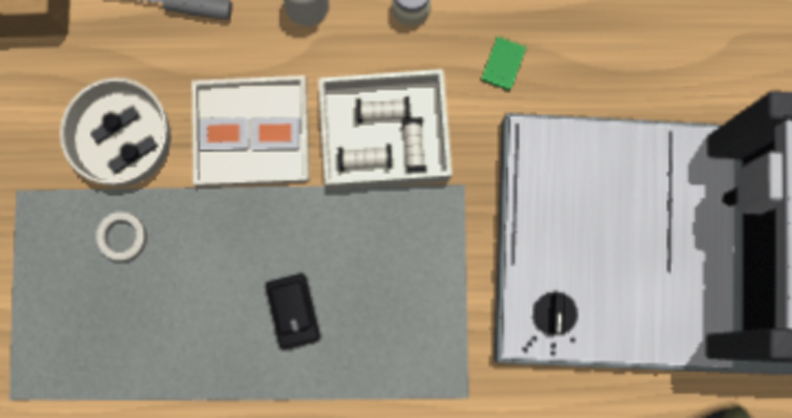

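View pics/ds19.png

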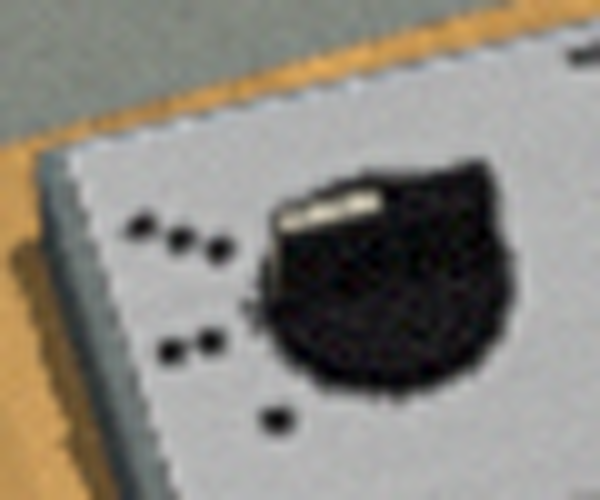

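Request:
{"fn": "play_rows", "kwargs": {
  "moves": [
    {"claw":0.6,"linear":[0,0,0],"turn":[0,0,0]},
    {"claw":0.6,"linear":[0,0,0],"turn":[0,0,0]}
  ]
}}

```text
time_s: 38.75
ee_pos: [0.2772, -0.3137, 0.2284]
eef_rot: [-3.139, 0.002, 3.078]
force: [0.4, -0.3, 0.5]
grip_width: 0.0565
```

```bash
python3 -c "
from station import *
print(abs(get_obs()['joint_vel']).max()); print(hand_in())"
```

```text
0.011915945194844051
the job is handed in; nothing more can be done
None
```

The job is done and handed in at about 38.8 s, well under the 210 s limit. I turned the dial from two dots to the three-dot service mark, put all seven loose parts away, then turned the dial back to the two-dot off mark.

- **Containers:** in the last pictures from both cameras, three cartridges lie flat in the deep bin, two clamps stand in the round tub, and two orange-patched plates lie side by side in the shallow tray.
- **Dial:** the pointer is back where it looked at the start, at the two-dot mark. I read this from the pictures only, as there is no readout of the dial angle.
- **Other things:** the mouse, tape, the green block and the pink block in view, bottle and jar look unmoved. The second pink block was outside the last crops, so I didn't check it again.
- **Mishaps:** I saw no slipped grip and no part knocked aside. The largest tool force in my readings was about 15 N, while centring on the dial.
- **Disagreement:** the two cameras differed by about 2–3 mm in x. I mostly used the top camera, with shifts of up to about 3 mm, and all grasps closed at the expected widths.

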